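# Index an absorber canister under the leak tester's head

## Robot

A 6-joint arm with a two-finger parallel gripper is mounted at the origin on the work surface. World frame = base frame: x ahead of the robot, y to its left, z up, the work surface at z = 0. Lengths are in m, angles in rad, forces in N, time in s.
With the tool pointing down it reaches from about 0.35 to 0.725 m from the base axis. Payload 6 kg.
Tool frame: the origin (TCP) lies on the centre line of the jaws, within the pads' length; the fingertips stand 17 mm ahead of it and the grasp point (between the pads) lies 2 mm behind it; z points along the fingers, x is the direction in which the jaws open and shut, and the axes are right-handed (so a half turn about z gives the same grasp; the last joint's range is limited). The gripper opens to 85 mm and grips with 20 to 120 N. Pads are 22 mm wide; open, the fingers measure 114 mm over their backs; the gripper's body (76 mm by 85 mm) begins 54 mm behind the grasp point. The pads swing forward as they close: fully open they stand 13 mm farther back than shut.
Start: joints at [1.445, 0.04, 0.085, 0, -1.615, -0.334], TCP at [0.266, 0.538, 0.248] pointing down, gripper open.
Joint ranges: [-2.56, 2.56], [-1.29, 2.01], [-1.08, 1.49], [-3.29, 1.98], [-2.81, -0.18], [-2.99, 2.99]. Speed limits (rad/s): [2.57, 2.57, 3.01, 3.14, 3.14, 3.14].

## Interface

Orientations are given as a unit quaternion [w, x, y, z].
In Python, from workcell import arm, camera gives the robot as it stands. The module is installed in compiled form; this text tells all that it offers.
- The arm moves only by the tool servo_tool, never from a script. Its argument "rows" is a list of rows, each an object of numbers: "tx", "ty", "tz": the shift along the tool's x, y, z in m; "rx", "ry", "rz": the turn, a rotation vector about the tool's x, y, z in rad; "jaw": the closure, from 0 (fully open) to 1 (shut). In form: [{"tx": .., "ty": .., "tz": .., "rx": .., "ry": .., "rz": .., "jaw": ..}, ...]. A call has exactly 10 rows; each row is the pose to reach, as a shift and turn from the pose commanded when the call began, along the tool's axes at that moment; what a row does not reach only later rows make up. A row lasts 1/8 s, in which the tool goes at most 62.5 mm and 10.7 degrees, less where a joint would pass 70% of its speed; a pose out of reach is approached as far as the arm can. A call with a gripper value outside its range is refused whole. The fingers move at their own pace and stop on an object; the grip force is fixed at half the most. Time passes only in rows, so rows that repeat a pose let the fingers close, or fill a call up. It gives the time, the measured TCP pose, the force and the opening at its end, in the units of the state.
- arm.state(): the state, without advancing time (a new reading comes with each control period).
- camera(name): name is "scene" or "side" or "wrist"; returns a dict with "pixels" (400x640x3 uint8, red, green, blue), "fx", "fy", "cx", "cy" (pixels), "rvec" (rotation vector, rad) and "tvec" (3), from world to camera coordinates, as OpenCV has them; the wrist camera has in their place "tool_from_camera" (4x4, takes a point from camera to tool coordinates, whose origin is the TCP and whose axes are the tool frame's). Camera axes: x right, y down, z forward; pixel columns grow to the right and rows downward; lengths in m; the calibration is good to about 2 mm. A picture is of the moment at which its call begins: read the wrist's pose just before it. There is no depth.
- arm.hand_in(): hands the job in, once; it reports no verdict.
The state is a dict: "t": time; "q": joint angles; "qd": joint speeds; "tau": joint torques, N m; "eef_pos": TCP position; "orientation": TCP orientation; "contact_force": force on the tool from outside, world axes, zero at the start; "ft_torque": the same for the moment, N m; "gripper_width": opening from 0.0 (shut) to 1.0 (fully open).
Only numpy, scipy, OpenCV 4.12 (cv2) and the standard library are available. Lean on these libraries where they do the work, as an engineer would, in place of code of your own. Each camera call takes 0.05 s, during which the arm holds its last target.

## Task

Take the tall canister out of the white stock bin, stand it upright and fully down in the guided nest on the leak tester's turntable, and turn the table until it clicks home with the canister under the test head. The bin leaves finger room only at two of its sides and the nest only at the other two; the rubber mat is free to put it down on and take it again the other way. Do not tip or drop the canister, and leave the short canister and the other things on the bench where they are.

Things in the scene. Friction and masses are not known exactly. Their poses are not given: they have to be found in the camera images.
- canister_mid (a point): Tall canister, the part to be tested: upright clear box of tan granules, grey end caps, flush port in the flat top. 64 mm along its x, 50 mm along its y, 105 mm tall, about 0.3 kg. Point: its centre, 52.5 mm above its foot; z up. Either way round is the same. In the bin its 50 mm side lies along the bin's length and only its two faces 50 mm apart have finger room.
- short_canister_mid (a point): Short canister of the same section (64 x 50 mm) but only 70 mm tall, standing in the same bin; which of the two stands at which end varies. The point is its centre. Not to be used: it stays in the bin.
- bin_floor (a point): Centre of the inner floor of the narrow white stock bin (fixed; floor 4 mm above the bench). Inside 240 mm along x, 72 mm along y; walls up to 102 mm above the bench, 7 mm below the tall canister's top. The canisters stand about 56 mm either side of this point along x, 39 mm clear of the end walls and 62 mm apart.
- mat: Black rubber mat lying on the bench, 150 x 150 mm, 3 mm thick, kept clear for standing parts on; origin: centre of its underside.
- axis (a point): Point on the turntable's vertical axis, level with its upper face (62 mm above the bench); its x axis points to the test head. The tester is fixed: white round base 292 mm across, aluminium turntable 276 mm across, console on the right, column behind the head.
- turntable (a joint): Angle of the turntable: 0 with the nest under the test head, growing counter-clockwise from above; no end stop. A spring roller clicks it home every 90 degrees (0, 1.571..), drawing it in from 0.05 rad either side; passing or leaving a click takes 0.6 N m (10 N at the crank). Between clicks it stays where left. Starts between clicks at 1.75 to 2.3.
- nest (a point): Centre of the nest's floor, 62 mm above the bench, 90 mm from the axis; turns with the table; x outward, y along the rim. Upright cheeks either side in y, 56 mm apart, 94 mm tall, flared on top to 107 mm above the floor; 10 mm stop lips (flares to 17 mm) 70 mm apart in x. The canister goes in with its 64 mm along x, held by the faces 64 mm apart: fingers towards hub (42 mm clear) and rim.
- crank (a point): Crank grip of the turntable: upright black cylinder 26 mm across, free to spin on its pin, 60 mm from the axis and 150 degrees counter-clockwise from the nest; from 164 to 216 mm above the bench, this point at 195 mm. Its arm and the hub stay below 170 mm. Turns with the table.
- head (a point): Centre of the lower face of the fixed test head's round black seal (44 mm across), 181 mm above the bench, 90 mm from the turntable's axis. A canister in the nest passes 14 mm below it, so none can be put in there. Head, arm and column reach 238 mm above the bench.
- filter: White breathing filter, a 68 mm disc with a stub port above and below, 74 mm tall, standing. Bystander, stays where it is.
- trap: Clear water-trap cup with a grey cap, 50 mm across, 95 mm tall, standing. Bystander, stays where it is.
- dome: Clear valve dome, 72 mm across, 43 mm tall. Bystander, stays where it is.
- gauge: Steel pressure gauge lying face up, 72 mm across, 29 mm tall. Bystander, stays where it is.
- screwdriver: Screwdriver lying flat, 190 mm long. Bystander, stays where it is.
- tee: Grey T-connector lying flat, 72 mm long. Bystander, stays where it is.
Things that resemble listed ones, but are neither listed nor needed, are in the scene too. What is shaped like the part that bears canister_mid but orange is not meant.

How it is judged:
By the outcome, as a careful person would: the job done as asked, in the order asked, and still so for the second after the job is handed in, with the robot touching nothing.
It also fails if it takes over 67 s, if anything falls off the work surface, if the arm or the gripper's body presses on something with over 40 N, if the wrist force passes 120 N, or if a joint passes its speed limit or range.

## Working session

There is one attempt and no reset: what is moved stays moved. The work goes in short steps, Python scripts to look and compute and a tool call to move; the robot and the scene stay as the last step left them, time stands still between calls to the robot, and variables do not carry over. Pictures are saved under pics/ and viewed, and the job is handed in when it is done.

Besides the shell and the picture viewer there is one more tool, called in YAML: its name, and indented under it one key for each argument. servo_tool: Moves the arm, as the interface text tells. Its arguments: {"type":"object","properties":{"rows":{"type":"array","items":{"type":"object","properties":{"tx":{"type":"number"},"ty":{"type":"number"},"tz":{"type":"number"},"rx":{"type":"number"},"ry":{"type":"number"},"rz":{"type":"number"},"jaw":{"type":"number"}}}}},"required":["rows"]}

```bash
mkdir -p pics; python3 - <<'E'
from workcell import arm,camera
import cv2,json
s=arm.state();print({k:s[k] for k in('t','q','eef_pos','orientation','gripper_width')})
for n in("scene","side","wrist"):
    c=camera(n);cv2.imwrite(f"pics/a_{n}.png",c["pixels"][:,:,::-1])
    print(n,{k:c[k] for k in c if k!="pixels"})
E
```

```text
{'t': 0.0, 'q': array([ 1.44465189e+00,  4.08322362e-02,  8.37938951e-02, -4.70856398e-04,
       -1.61550235e+00, -3.33683540e-01]), 'eef_pos': array([0.26607435, 0.53743963, 0.24725655]), 'orientation': array([-7.32171463e-04, -5.27363288e-01,  8.49639421e-01, -5.29099960e-04]), 'gripper_width': 0.9970250276575855}
scene {'fx': 474.9703559139522, 'fy': 474.9703559139522, 'cx': 322.8577592105687, 'cy': 206.16898030141436, 'rvec': array([ 2.1984933 ,  1.45878997, -0.44663013]), 'tvec': array([-0.08108125, -0.3449597 ,  1.65020255])}
side {'fx': 455.79453780776004, 'fy': 455.79453780776004, 'cx': 313.0604718698235, 'cy': 206.30036945633, 'rvec': array([ 2.25058872, -0.3937303 ,  0.1991937 ]), 'tvec': array([-0.49718621,  0.16616754,  1.15994281])}
wrist {'fx': 281.7007160589518, 'fy': 281.7007160589518, 'cx': 317.90861758076784, 'cy': 200.1499983351115, 'tool_from_camera': array([[ 9.99999109e-01,  2.85655858e-04, -1.30417840e-03,
        -9.85356670e-04],
       [ 8.55164977e-05,  9.61132046e-01,  2.76089085e-01,
        -7.13308738e-02],
       [ 1.33235412e-03, -2.76088950e-01,  9.61131165e-01,
        -1.24947025e-01],
       [ 0.00000000e+00,  0.00000000e+00,  0.00000000e+00,
         1.00000000e+00]])}
```

View pics/a_scene.png

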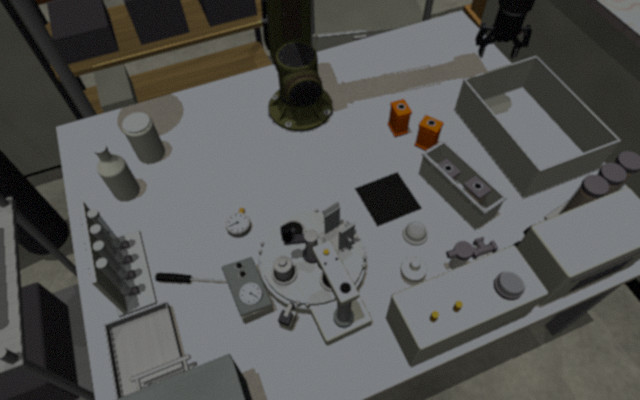

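View pics/a_side.png

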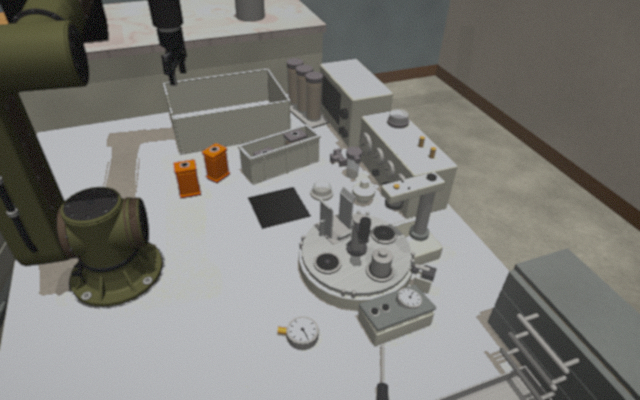

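View pics/a_wrist.png

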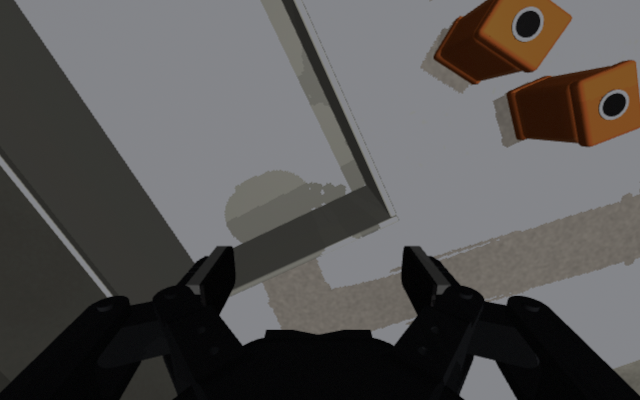

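```bash
cat > h.py <<'E'
import numpy as np,cv2
from scipy.spatial.transform import Rotation as R
from scipy.optimize import brentq
from workcell import arm,camera
def crop(src,dst,x0,x1,y0,y1,k,gain=1.0):
    im=cv2.imread(src)[y0:y1,x0:x1]
    im=np.clip(im*float(gain),0,255).astype(np.uint8)
    im=cv2.resize(im,None,fx=k,fy=k,interpolation=cv2.INTER_CUBIC)
    st=10 if k>=5 else 20
    for u in range(-(-x0//st)*st,x1,st):
        cv2.line(im,((u-x0)*k,0),((u-x0)*k,4),(0,0,255),1);cv2.putText(im,str(u),((u-x0)*k,14),0,.35,(0,0,255),1)
    for v in range(-(-y0//st)*st,y1,st):
        cv2.line(im,(0,(v-y0)*k),(4,(v-y0)*k),(0,0,255),1);cv2.putText(im,str(v),(5,(v-y0)*k+4),0,.35,(0,0,255),1)
    cv2.imwrite(dst,im)
def ext(c,state=None):
    """returns Rwc (world from cam), origin"""
    if "rvec" in c:
        Rm=R.from_rotvec(c["rvec"]).as_matrix();return Rm.T,-Rm.T@c["tvec"]
    T=np.array(c["tool_from_camera"]);w,x,y,z=state["orientation"];Rt=R.from_quat([x,y,z,w]).as_matrix()
    return Rt@T[:3,:3],Rt@T[:3,3]+state["eef_pos"]
def unproj(c,uv,z,state=None):
    A,o=ext(c,state);d=A@np.array([(uv[0]-c["cx"])/c["fx"],(uv[1]-c["cy"])/c["fy"],1.])
    return o+d*(z-o[2])/d[2]
def proj(c,p,state=None):
    A,o=ext(c,state);q=A.T@(np.asarray(p)-o);return np.array([c["cx"]+c["fx"]*q[0]/q[2],c["cy"]+c["fy"]*q[1]/q[2]])
def yawtool(s):
    w,x,y,z=s["orientation"];return R.from_quat([x,y,z,w]).as_matrix()
E
python3 - <<'E'
from h import *
crop("pics/a_scene.png","pics/b1.png",410,510,135,225,7,1.6)
crop("pics/a_scene.png","pics/b2.png",215,375,190,330,5,1.6)
crop("pics/a_side.png","pics/b3.png",290,445,160,300,5,1.2)
crop("pics/a_side.png","pics/b4.png",230,330,120,190,7,1.2)
E
```

```text
(no output)
```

View pics/b1.png

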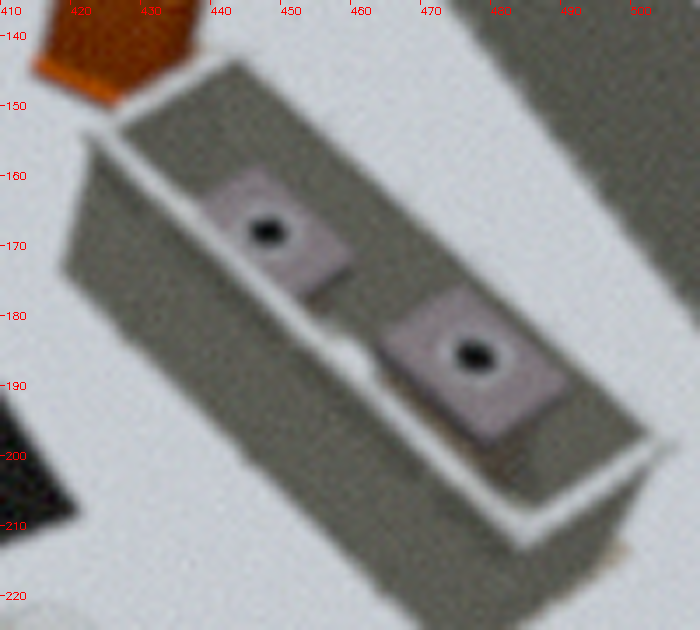

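View pics/b2.png

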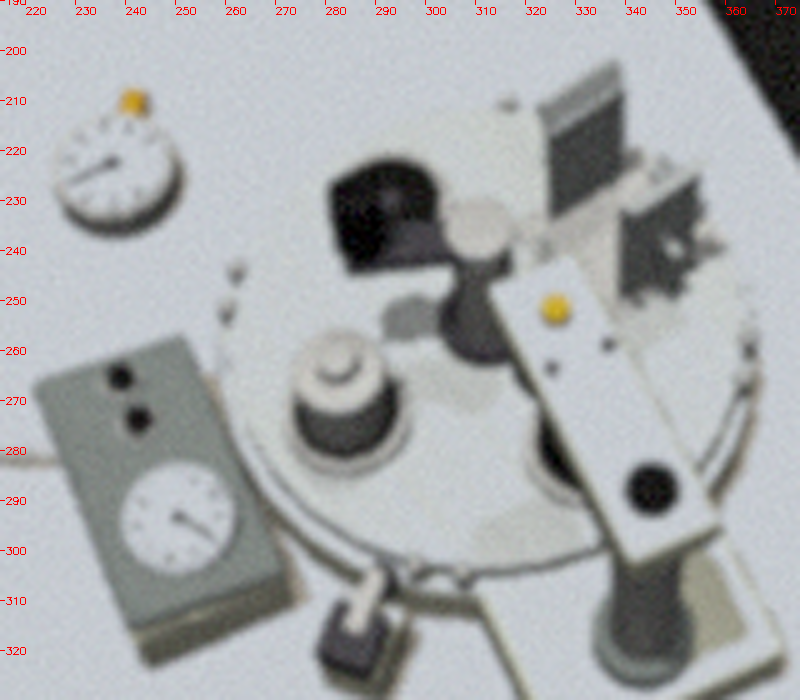

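View pics/b3.png

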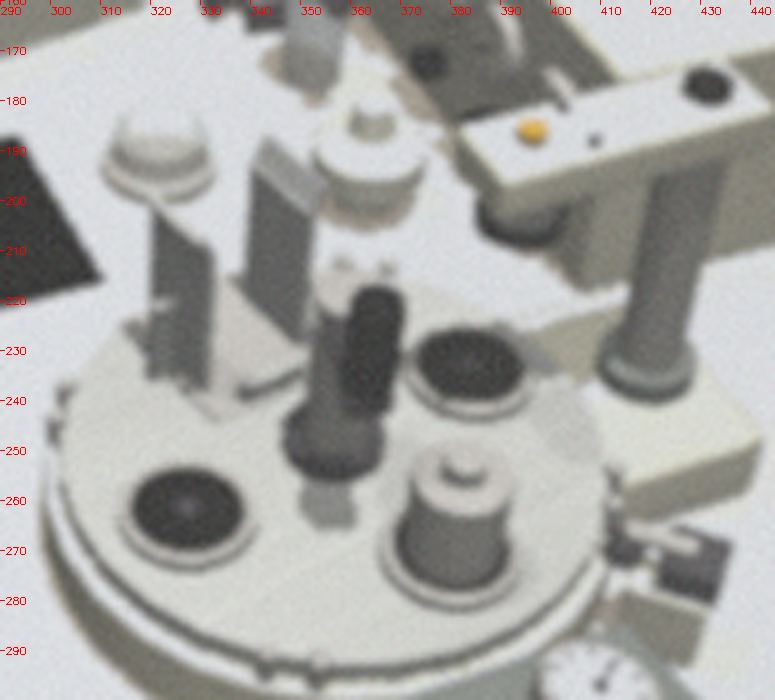

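View pics/b4.png

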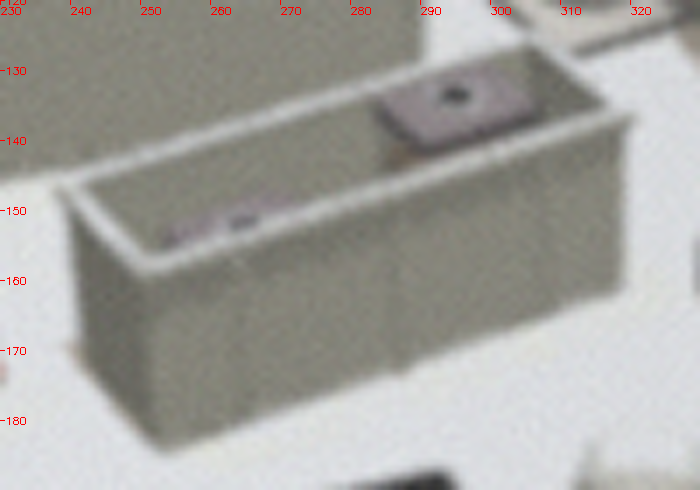

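```bash
python3 - <<'E'
from h import *
S=camera("scene");D=camera("side")
np.set_printoptions(precision=4,suppress=True)
def tri(a,b):
    A1,o1=ext(S);A2,o2=ext(D)
    d1=A1@[(a[0]-S["cx"])/S["fx"],(a[1]-S["cy"])/S["fy"],1];d2=A2@[(b[0]-D["cx"])/D["fx"],(b[1]-D["cy"])/D["fy"],1]
    t=np.linalg.lstsq(np.array([d1,-d2]).T,o2-o1,rcond=None)[0]
    p1=o1+t[0]*d1;p2=o2+t[1]*d2;return (p1+p2)/2,np.linalg.norm(p1-p2)
print("tall",unproj(S,(477.5,186),.109),unproj(D,(294.5,133.5),.109),tri((477.5,186),(294.5,133.5)))
print("short",unproj(S,(448,168),.074),unproj(D,(264,151.5),.074))
for p in[(443.5,144.5),(424,154),(484,211),(503,198.5)]:print("binS",unproj(S,p,.102))
for p in[(240.5,147),(251,158),(319,117),(306,126)]:print("binD",unproj(D,p,.102))
print("disc side",unproj(D,(327,261),.064),unproj(D,(383,233),.064),unproj(D,(380,277),.064))
print("hub top tri",tri((308,235),(355,217)))
print("crank",unproj(D,(366,218),.216),unproj(S,(291,224),.216), "scene proj",proj(S,unproj(D,(366,218),.216)))
print("seal",unproj(D,(390,207),.181),unproj(D,(383.5,203),.181))
for p in [(300,262),(412,262),(355,290)]: print(unproj(D,p,.062))
print("mat", [unproj(S,p,.003) for p in[(357,184),(399,174),(420,208),(379,222)]])
print("cam o",ext(S)[1],ext(D)[1])
E
```

```text
tall [0.584  0.3139 0.109 ] [0.5806 0.316  0.109 ] (array([0.5818, 0.3165, 0.1072]), np.float64(0.0029675818822962243))
short [0.4767 0.2915 0.074 ] [0.4721 0.299  0.074 ]
binS [0.4114 0.3082 0.102 ]
binS [0.4203 0.2372 0.102 ]
binS [0.6583 0.2891 0.102 ]
binS [0.6441 0.3596 0.102 ]
binD [0.4    0.3059 0.102 ]
binD [0.4159 0.2366 0.102 ]
binD [0.6978 0.4016 0.102 ]
binD [0.6354 0.3594 0.102 ]
disc side [ 0.4922 -0.1984  0.064 ] [ 0.666  -0.1554  0.064 ] [ 0.5912 -0.2875  0.064 ]
hub top tri (array([ 0.5703, -0.1842,  0.1673]), np.float64(0.012528067519253698))
crank [ 0.564  -0.2368  0.216 ] [ 0.5571 -0.2239  0.216 ] scene proj [286.9319 228.1012]
seal [ 0.6546 -0.1858  0.181 ] [ 0.6466 -0.1673  0.181 ]
[ 0.4297 -0.1778  0.062 ]
[ 0.6877 -0.2692  0.062 ]
[ 0.5205 -0.3018  0.062 ]
mat [array([0.3787, 0.0442, 0.003 ]), array([0.3957, 0.1807, 0.003 ]), array([0.5322, 0.1796, 0.003 ]), array([0.5279, 0.046 , 0.003 ])]
cam o [ 1.1302 -0.3637  1.1996] [ 0.1887 -0.8948  0.8854]
```

```bash
python3 - <<'E'
from h import *
crop("pics/a_scene.png","pics/b5.png",345,430,165,230,9,1.6)
E
```

```text
(no output)
```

View pics/b5.png

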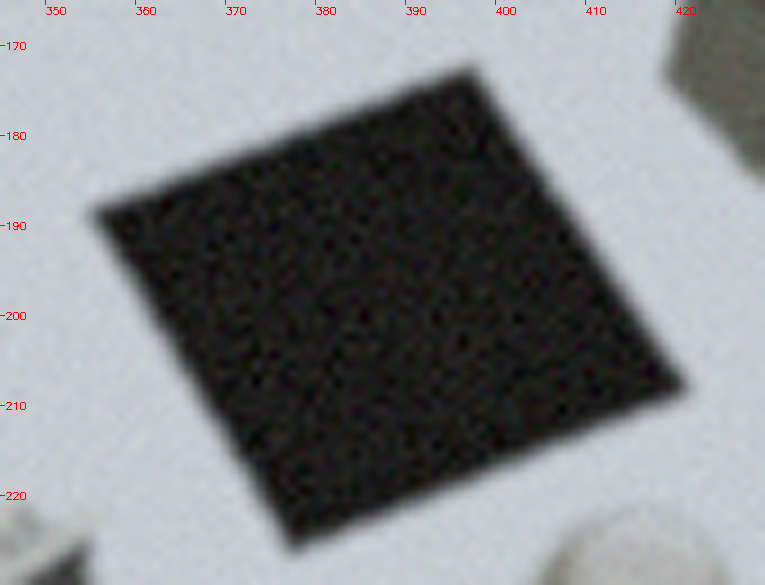

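Candidates for the tall canister: grey-capped at scene (477,186), the lower grey-capped one at (448,168) sunk below the rim (the short one), and orange ones at (400,118) and (429,133). I choose (477,186): its top stands above the rim in both views and triangulates to z 0.107. The crop also shows the grey cap and port.

```bash
cat >> h.py <<'E'
np.set_printoptions(precision=4,suppress=True)
def Rdown(yaw):
    c,s=np.cos(np.radians(yaw)),np.sin(np.radians(yaw))
    return np.array([[c,s,0],[s,-c,0],[0,0,-1.]])
def delta(p,yaw,s=None):
    s=s or arm.state();Rt=yawtool(s)
    t=Rt.T@(np.asarray(p)-s["eef_pos"]);r=R.from_matrix(Rt.T@Rdown(yaw)).as_rotvec()
    print("from",s["eef_pos"],"yaw",np.degrees(np.arctan2(Rt[1,0],Rt[0,0])),"t",t,"r",r)
E
python3 - <<'E'
from h import *
delta([.583,.314,.23],-167.8)
E
```

```text
from [0.2661 0.5376 0.2478] yaw -116.34186165356012 t [ 0.0598 -0.3832  0.0179] r [-0.0005 -0.0008  0.8981]
```

servo_tool:
  rows:
    - {"tx":0.01,"ty":-0.062,"tz":0,"rz":0.18,"jaw":0}
    - {"tx":0.02,"ty":-0.123,"tz":0,"rz":0.36,"jaw":0}
    - {"tx":0.029,"ty":-0.184,"tz":0.005,"rz":0.54,"jaw":0}
    - {"tx":0.038,"ty":-0.245,"tz":0.01,"rz":0.72,"jaw":0}
    - {"tx":0.048,"ty":-0.306,"tz":0.014,"rz":0.898,"jaw":0}
    - {"tx":0.06,"ty":-0.383,"tz":0.018,"rz":0.898,"jaw":0}
    - {"tx":0.06,"ty":-0.383,"tz":0.018,"rz":0.898,"jaw":0}
    - {"tx":0.06,"ty":-0.383,"tz":0.018,"rz":0.898,"jaw":0}
    - {"tx":0.06,"ty":-0.383,"tz":0.018,"rz":0.898,"jaw":0}
    - {"tx":0.06,"ty":-0.383,"tz":0.018,"rz":0.898,"jaw":0}

```text
$.rows[0]: bad value
```

```bash
python3 - <<'E'
from h import *
import pickle
s=arm.state();c=camera("wrist");pickle.dump((s,c),open("w1.pkl","wb"))
cv2.imwrite("pics/c_wrist.png",c["pixels"][:,:,::-1]);crop("pics/c_wrist.png","pics/c1.png",200,440,90,290,3,1.4)
print(s["eef_pos"],s["q"],s["t"])
E
```

```text
[0.2661 0.5376 0.2478] [ 1.4447  0.0405  0.0844 -0.0002 -1.6155 -0.3337] 0.25
```

View pics/c1.png

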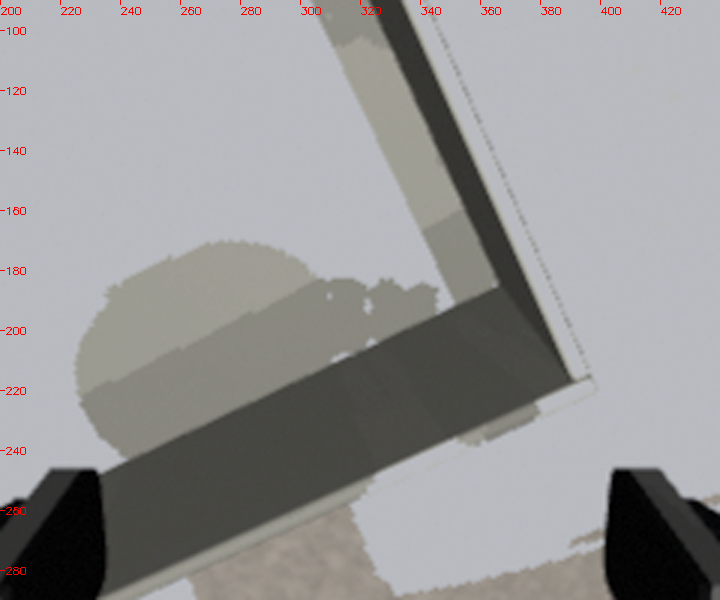

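The move was refused, apparently because every row needs all seven fields. I'll resend it with them filled in.

servo_tool:
  rows:
    - {"tx":0.01,"ty":-0.061,"tz":0,"rx":0,"ry":0,"rz":0.18,"jaw":0}
    - {"tx":0.02,"ty":-0.122,"tz":0,"rx":0,"ry":0,"rz":0.36,"jaw":0}
    - {"tx":0.029,"ty":-0.183,"tz":0.005,"rx":0,"ry":0,"rz":0.54,"jaw":0}
    - {"tx":0.038,"ty":-0.244,"tz":0.01,"rx":0,"ry":0,"rz":0.72,"jaw":0}
    - {"tx":0.048,"ty":-0.305,"tz":0.014,"rx":0,"ry":0,"rz":0.898,"jaw":0}
    - {"tx":0.06,"ty":-0.383,"tz":0.018,"rx":0,"ry":0,"rz":0.898,"jaw":0}
    - {"tx":0.06,"ty":-0.383,"tz":0.018,"rx":0,"ry":0,"rz":0.898,"jaw":0}
    - {"tx":0.06,"ty":-0.383,"tz":0.018,"rx":0,"ry":0,"rz":0.898,"jaw":0}
    - {"tx":0.06,"ty":-0.383,"tz":0.018,"rx":0,"ry":0,"rz":0.898,"jaw":0}
    - {"tx":0.06,"ty":-0.383,"tz":0.018,"rx":0,"ry":0,"rz":0.898,"jaw":0}

```text
t: 1.55
eef_pos: [0.582, 0.315, 0.2308]
orientation: [0.0, -0.107, 0.994, 0.0]
contact_force: [-0.5, 0.3, -0.9]
gripper_width: 1.002
```

```bash
python3 - <<'E'
from h import *
import pickle
s=arm.state();c=camera("wrist");pickle.dump((s,c),open("w1.pkl","wb"))
cv2.imwrite("pics/d_wrist.png",c["pixels"][:,:,::-1]);crop("pics/d_wrist.png","pics/d1.png",180,440,90,290,3,1.4)
print(s["eef_pos"],s["q"],s["t"]);delta([.583,.314,.23],-167.8,s)
E
```

```text
[0.582  0.315  0.2308] [ 0.7976  0.2028  0.2299 -0.     -1.5973 -0.5827] 1.55
from [0.582  0.315  0.2308] yaw -167.6904779723067 t [-0.0008 -0.0012  0.0008] r [0.0004 0.0005 0.0019]
```

View pics/d1.png

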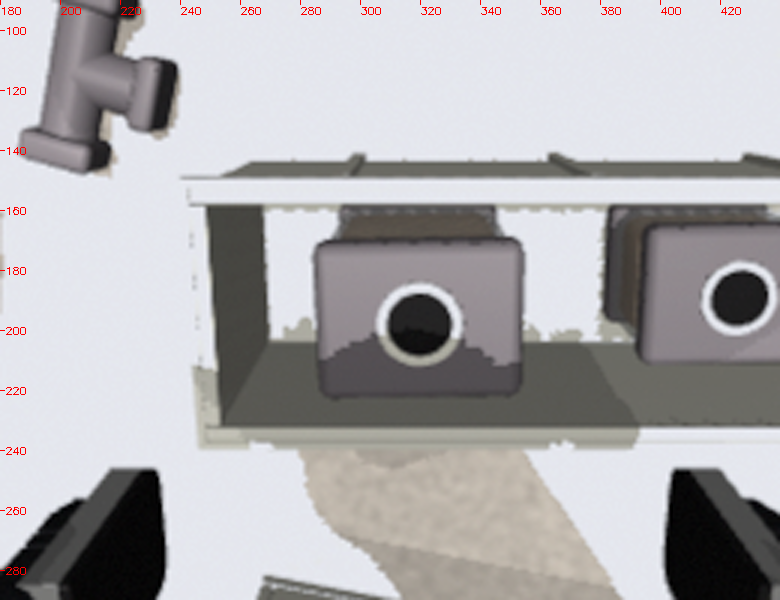

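```bash
python3 - <<'E'
from h import *
import pickle
s,c=pickle.load(open("w1.pkl","rb"))
P={k:unproj(c,v,.109,s) for k,v in dict(port=(316.5,198),l=(282,196),r=(351,196),t=(316.5,169.5),b=(316.5,221.5),sh=(422,189)).items()}
print(P,np.linalg.norm(P['l']-P['r']),np.linalg.norm(P['t']-P['b']),(P['l']+P['r'])/2,(P['t']+P['b'])/2)
Q=[unproj(c,v,.102,s) for v in [(243,154),(248,234),(440,232.5),(440,154)]];print(Q)
print(unproj(c,(422,189),.074,s))
E
```

```text
{'port': array([0.5853, 0.3148, 0.109 ]), 'l': array([0.6163, 0.3196, 0.109 ]), 'r': array([0.5551, 0.3063, 0.109 ]), 't': array([0.5908, 0.2892, 0.109 ]), 'b': array([0.5805, 0.337 , 0.109 ]), 'sh': array([0.4942, 0.2863, 0.109 ])} 0.06262790132189545 0.04890157127410187 [0.5857 0.313  0.109 ] [0.5856 0.3131 0.109 ]
[array([0.6579, 0.2908, 0.102 ]), array([0.6422, 0.3664, 0.102 ]), array([0.4606, 0.3251, 0.102 ]), array([0.4856, 0.2532, 0.102 ])]
[0.4794 0.2919 0.074 ]
```

```bash
python3 - <<'E'
from h import *
S=camera("scene")
q=[unproj(S,p,.109)[:2] for p in[(474.5,176),(489.5,190),(478.5,198.5),(462.5,184)]]
for i in range(4):print(q[i],np.linalg.norm(q[i]-q[i-3]),np.degrees(np.arctan2(*(q[i-3]-q[i])[::-1])))
crop("pics/d_wrist.png","pics/d2.png",225,370,140,250,5,1.4)
print(arm.state()["t"])
E
```

```text
[0.5511 0.3251] 0.058740885625395194 11.685169264073624
[0.6086 0.337 ] 0.045082068099085666 -74.24001857895261
[0.6209 0.2936] 0.06089576474153147 -166.43890111653016
[0.5617 0.2793] 0.04697399260498856 103.00411355279174
1.65
```

View pics/d2.png

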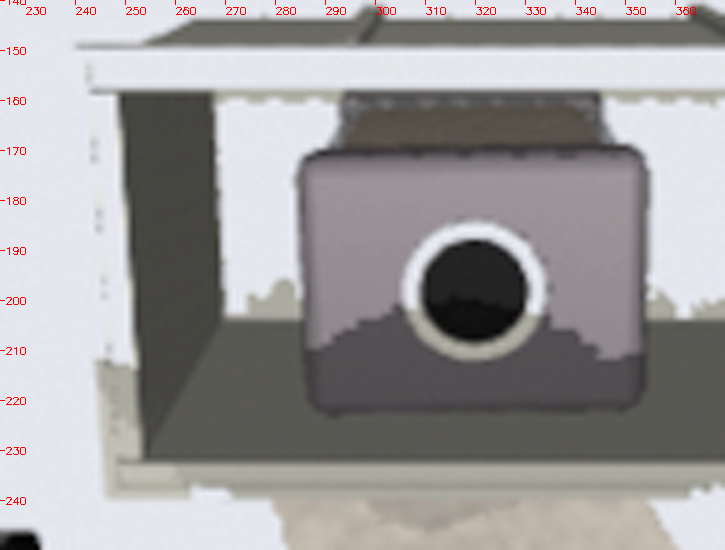

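View pics/d_wrist.png

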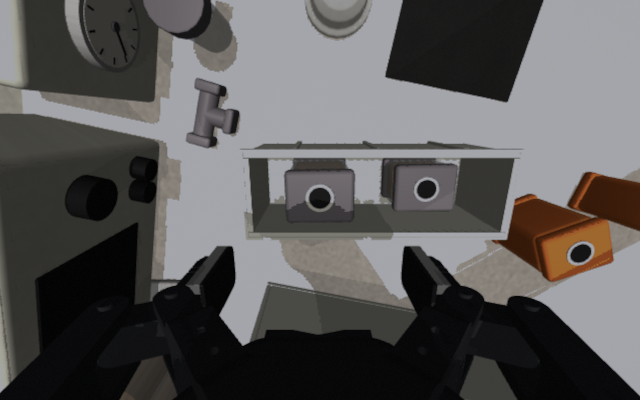

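In the wrist picture the canister is at (316,197) and the short one at (426,189). The tee is at (210,115), the mat at (465,50) and the orange ones at the right. The canister measures about 63 mm along the bin and 49 mm across. That disagrees with the text, which says 50 mm along the bin. The finger room is along the bin either way, so I'll grip there and let the jaw opening decide.

servo_tool:
  rows:
    - {"tx":-0.002,"ty":-0.0015,"tz":0.04,"rx":0,"ry":0,"rz":0,"jaw":0}
    - {"tx":-0.002,"ty":-0.0015,"tz":0.08,"rx":0,"ry":0,"rz":0,"jaw":0}
    - {"tx":-0.002,"ty":-0.0015,"tz":0.115,"rx":0,"ry":0,"rz":0,"jaw":0}
    - {"tx":-0.002,"ty":-0.0015,"tz":0.14,"rx":0,"ry":0,"rz":0,"jaw":0}
    - {"tx":-0.002,"ty":-0.0015,"tz":0.156,"rx":0,"ry":0,"rz":0,"jaw":0}
    - {"tx":-0.002,"ty":-0.0015,"tz":0.156,"rx":0,"ry":0,"rz":0,"jaw":0}
    - {"tx":-0.002,"ty":-0.0015,"tz":0.156,"rx":0,"ry":0,"rz":0,"jaw":1}
    - {"tx":-0.002,"ty":-0.0015,"tz":0.156,"rx":0,"ry":0,"rz":0,"jaw":1}
    - {"tx":-0.002,"ty":-0.0015,"tz":0.156,"rx":0,"ry":0,"rz":0,"jaw":1}
    - {"tx":-0.002,"ty":-0.0015,"tz":0.156,"rx":0,"ry":0,"rz":0,"jaw":1}

```text
t: 2.9
eef_pos: [0.5857, 0.3135, 0.0763]
orientation: [0.001, -0.106, 0.994, 0.001]
contact_force: [-0.7, 1.1, 7.8]
gripper_width: 0.742
```

servo_tool:
  rows:
    - {"tx":0,"ty":0,"tz":-0.02,"rx":0,"ry":0,"rz":0,"jaw":1}
    - {"tx":0,"ty":0,"tz":-0.045,"rx":0,"ry":0,"rz":0,"jaw":1}
    - {"tx":0,"ty":0,"tz":-0.075,"rx":0,"ry":0,"rz":0,"jaw":1}
    - {"tx":0,"ty":0,"tz":-0.11,"rx":0,"ry":0,"rz":0,"jaw":1}
    - {"tx":0,"ty":0,"tz":-0.15,"rx":0,"ry":0,"rz":0,"jaw":1}
    - {"tx":0,"ty":0,"tz":-0.18,"rx":0,"ry":0,"rz":0,"jaw":1}
    - {"tx":0,"ty":0,"tz":-0.21,"rx":0,"ry":0,"rz":0,"jaw":1}
    - {"tx":0,"ty":0,"tz":-0.226,"rx":0,"ry":0,"rz":0,"jaw":1}
    - {"tx":0,"ty":0,"tz":-0.226,"rx":0,"ry":0,"rz":0,"jaw":1}
    - {"tx":0,"ty":0,"tz":-0.226,"rx":0,"ry":0,"rz":0,"jaw":1}

```text
t: 4.15
eef_pos: [0.5848, 0.3129, 0.2983]
orientation: [-0.001, -0.106, 0.994, -0.001]
contact_force: [0.1, 0.9, -3.5]
gripper_width: 0.743
```

```bash
python3 - <<'E'
from h import *
import pickle
s=arm.state();c=camera("wrist");
cv2.imwrite("pics/e_wrist.png",c["pixels"][:,:,::-1])
c2=camera("side");cv2.imwrite("pics/e_side.png",c2["pixels"][:,:,::-1]);crop("pics/e_side.png","pics/e1.png",190,450,20,200,3,1.2)
print(s["eef_pos"],s["q"],s["t"],s["gripper_width"],s["contact_force"]);
D=c2
for n,p in dict(c1top=(331,209),c1bot=(330,240),c1l=(318,236),c2r=(349,228)).items(): print(n,unproj(D,p,.062))
print("c top", unproj(D,(319,201),.169),unproj(D,(331,208),.169),unproj(D,(341,187),.169),unproj(D,(353,203),.169))
E
```

```text
[0.5848 0.3129 0.2983] [ 0.7917  0.2258  0.3799 -0.0008 -1.7276 -0.5788] 4.15 0.7425617322867796 [ 0.0839  0.9343 -3.5474]
c1top [ 0.5747 -0.0194  0.062 ]
c1bot [ 0.5268 -0.1315  0.062 ]
c1l [ 0.503  -0.1075  0.062 ]
c2r [ 0.5909 -0.1065  0.062 ]
c top [ 0.5079 -0.0955  0.169 ] [ 0.5259 -0.1297  0.169 ] [ 0.5807 -0.0618  0.169 ] [ 0.5838 -0.1301  0.169 ]
```

View pics/e_wrist.png

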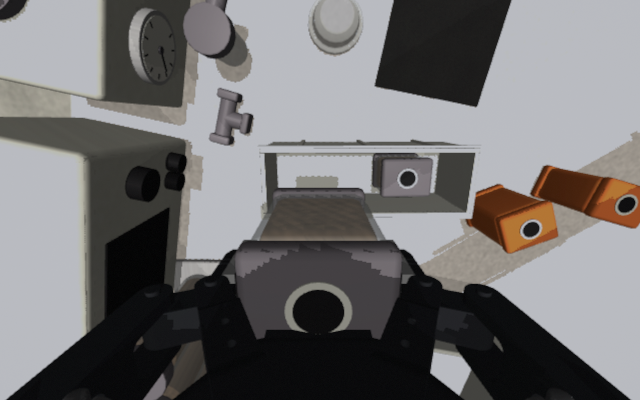

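View pics/e1.png

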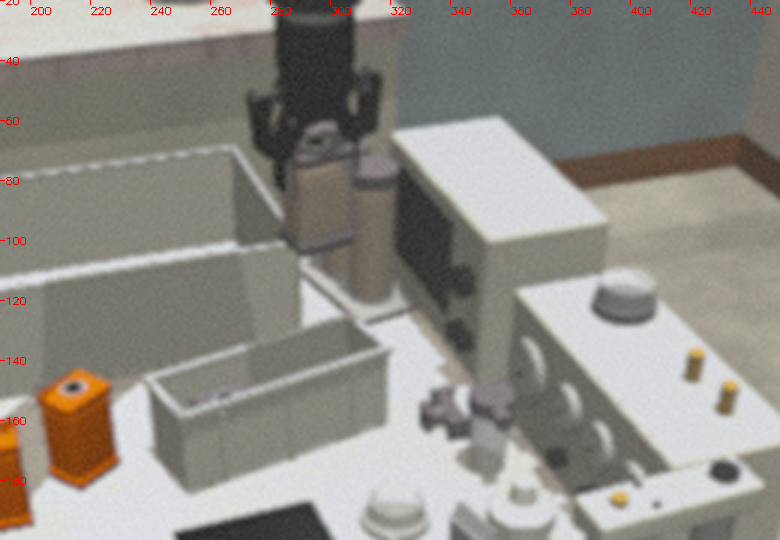

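The picture shows the canister held upright, with the short one still in the bin at (407,178). The opening of 0.743 x 85 = 63 mm confirms I hold the 64 mm faces. That is the grip the nest needs, so the mat may not be necessary. Next I'll look at the nest closely.

servo_tool:
  rows:
    - {"tx":0.012,"ty":-0.033,"tz":0,"rx":0,"ry":0,"rz":0,"jaw":1}
    - {"tx":0.027,"ty":-0.073,"tz":0,"rx":0,"ry":0,"rz":0,"jaw":1}
    - {"tx":0.045,"ty":-0.12,"tz":0,"rx":0,"ry":0,"rz":0,"jaw":1}
    - {"tx":0.063,"ty":-0.17,"tz":0,"rx":0,"ry":0,"rz":0,"jaw":1}
    - {"tx":0.08,"ty":-0.215,"tz":0,"rx":0,"ry":0,"rz":0,"jaw":1}
    - {"tx":0.092,"ty":-0.248,"tz":0,"rx":0,"ry":0,"rz":0,"jaw":1}
    - {"tx":0.099,"ty":-0.268,"tz":0,"rx":0,"ry":0,"rz":0,"jaw":1}
    - {"tx":0.099,"ty":-0.268,"tz":0,"rx":0,"ry":0,"rz":0,"jaw":1}
    - {"tx":0.099,"ty":-0.268,"tz":0,"rx":0,"ry":0,"rz":0,"jaw":1}
    - {"tx":0.099,"ty":-0.268,"tz":0,"rx":0,"ry":0,"rz":0,"jaw":1}

```text
t: 5.5
eef_pos: [0.5451, 0.0309, 0.2999]
orientation: [-0.0, -0.107, 0.994, -0.0]
contact_force: [0.2, 0.7, -4.1]
gripper_width: 0.742
```

```bash
python3 - <<'E'
from h import *
import pickle
s=arm.state();c=camera("wrist");pickle.dump((s,c),open("w2.pkl","wb"))
cv2.imwrite("pics/f_wrist.png",c["pixels"][:,:,::-1]);crop("pics/f_wrist.png","pics/f1.png",200,440,0,200,3,1.3)
print(s["eef_pos"],s["q"],s["t"],s["gripper_width"])
E
```

```text
[0.5451 0.0309 0.2999] [ 0.4247 -0.0909  0.0503 -0.0002 -1.7126 -0.2106] 5.5 0.7421946117211924
```

View pics/f_wrist.png

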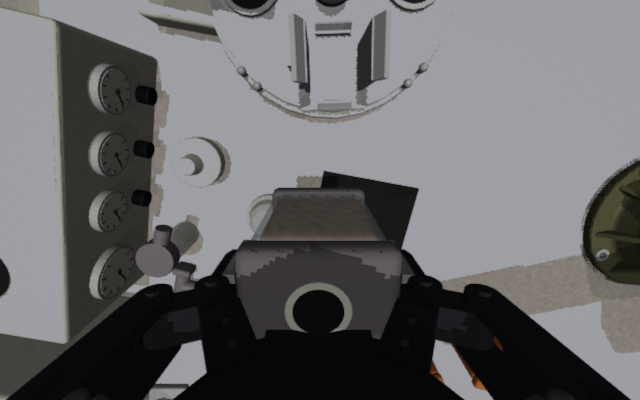

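View pics/f1.png

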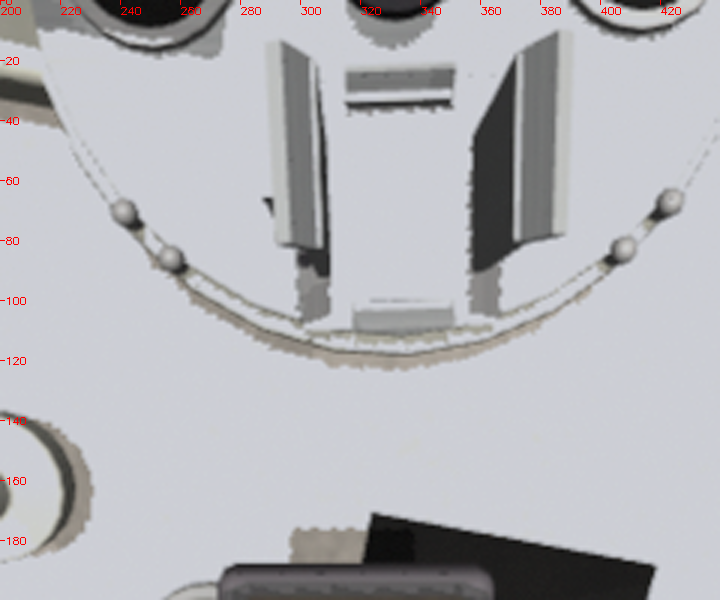

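```bash
python3 - <<'E'
from h import *
import pickle
s,c=pickle.load(open("w2.pkl","rb"))
A,o=ext(c,s);print("cam",o)
U=lambda u,v,z:unproj(c,(u,v),z,s)[:2]
pts=dict(LtopA=(289.5,14,.169),LtopB=(293,81,.169),RtopA=(391,10,.169),RtopB=(388.5,77,.169),
 Lfl=(309,92,.062),Rfl=(357,90,.062),Rfl2=(357.5,45,.062),
 hubL=(311.5,22,.079),hubR=(347.5,22,.079),rimL=(314,101,.079),rimR=(347.5,100.5,.079),
 rimLo=(314,109,.062),rimRo=(347.5,108.5,.062))
Q={k:U(*v) for k,v in pts.items()}
for k in Q:print(k,Q[k])
d=lambda a,b:(np.linalg.norm(Q[a]-Q[b]),np.degrees(np.arctan2(*(Q[b]-Q[a])[::-1])))
for a,b in[("LtopA","RtopA"),("LtopB","RtopB"),("LtopA","LtopB"),("RtopA","RtopB"),("Lfl","Rfl"),("hubL","hubR"),("rimL","rimR"),("hubL","rimL"),("hubR","rimR")]:print(a,b,d(a,b))
print("cheek mid",np.mean([Q[k] for k in("LtopA","LtopB","RtopA","RtopB")],0))
print("lip mid",np.mean([Q[k] for k in("hubL","hubR","rimL","rimR")],0))
crop("pics/f_wrist.png","pics/f2.png",280,400,0,120,6,1.3)
E
```

```text
cam [ 0.5617 -0.0372  0.4248]
LtopA [ 0.6007 -0.1106]
LtopB [ 0.5887 -0.0627]
RtopA [ 0.5228 -0.1304]
RtopB [ 0.511  -0.0828]
Lfl [ 0.5788 -0.0654]
Rfl [ 0.5228 -0.0799]
Rfl2 [ 0.5344 -0.1272]
hubL [ 0.5898 -0.134 ]
hubR [ 0.5518 -0.1423]
rimL [ 0.5704 -0.0557]
rimR [ 0.5325 -0.0645]
rimLo [ 0.5688 -0.0476]
rimRo [ 0.5288 -0.0569]
LtopA RtopA (np.float64(0.08042790379992133), np.float64(-165.7620224845432))
LtopB RtopB (np.float64(0.0802939647571055), np.float64(-165.51096111248208))
LtopA LtopB (np.float64(0.04936421053136154), np.float64(104.08827413110305))
RtopA RtopB (np.float64(0.049012916572446184), np.float64(103.92972485649744))
Lfl Rfl (np.float64(0.05788634960356881), np.float64(-165.4988902946468))
hubL hubR (np.float64(0.03890174414933733), np.float64(-167.73329670443837))
rimL rimR (np.float64(0.0388455022522112), np.float64(-166.92614146274892))
hubL rimL (np.float64(0.0806948313270229), np.float64(103.96402307944776))
hubR rimR (np.float64(0.08014608484238424), np.float64(103.93266668195581))
cheek mid [ 0.5558 -0.0966]
lip mid [ 0.5611 -0.0991]
```

View pics/f2.png

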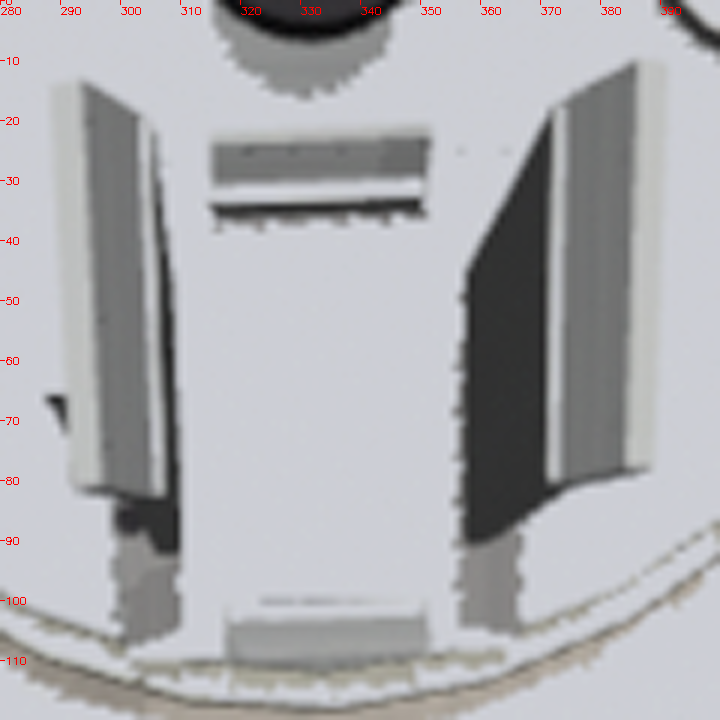

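```bash
python3 - <<'E'
from h import *
import pickle
s,c=pickle.load(open("w2.pkl","rb"))
U=lambda u,v,z:unproj(c,(u,v),z,s)[:2]
pts=dict(LtopA=(288.5,14,.169),LtopB=(292,81.5,.169),RtopA=(390.5,10,.169),RtopB=(388,78,.169),
 Lfl=(310,92,.062),Rfl=(357.5,90,.062),
 hubL=(315,23,.079),hubR=(351,21.5,.079),rimL=(317.5,110.5,.079),rimR=(351.5,109,.079),
 ihL=(315,31,.072),ihR=(351,29.5,.072),irL=(317.5,103,.072),irR=(351,102,.072))
Q={k:U(*v) for k,v in pts.items()}
e=np.array([np.cos(np.radians(104)),np.sin(np.radians(104))]);f=np.array([-e[1],e[0]])
for k in Q:print(k,Q[k],"along",Q[k]@e,"across",Q[k]@f)
for n,ks in dict(cheek=("LtopA","LtopB","RtopA","RtopB"),flo=("Lfl","Rfl"),lip=("hubL","hubR","rimL","rimR"),ilip=("ihL","ihR","irL","irR")).items():
    m=np.mean([Q[k] for k in ks],0);print(n,m,m@e,m@f)
E
```

```text
LtopA [ 0.6015 -0.1104] along -0.2526537535142323 across -0.5569191466565431
LtopB [ 0.5895 -0.0621] along -0.20290067236949372 across -0.5569133761753732
RtopA [ 0.5232 -0.1303] along -0.25297576254552634 across -0.47609383808436845
RtopB [ 0.5112 -0.082 ] along -0.20318588851390698 across -0.4761480344454129
Lfl [ 0.5776 -0.0657] along -0.2034463541120601 across -0.54459449119888
Rfl [ 0.5222 -0.08  ] along -0.20397091469091935 across -0.48731460078640676
hubL [ 0.5859 -0.1339] along -0.2716837941826505 across -0.5361277450786336
hubR [ 0.5482 -0.1436] along -0.2719342547313568 across -0.4972132965587972
rimL [ 0.5642 -0.0463] along -0.1814326682785923 across -0.5361914934602675
rimR [ 0.5257 -0.0564] along -0.1819004929681306 across -0.4964254944652646
ihL [ 0.5848 -0.1282] along -0.26587574951839804 across -0.5363893202226435
ihR [ 0.5461 -0.1381] along -0.26614324089792646 across -0.49641010133319147
irL [ 0.566  -0.0548] along -0.1900972486666287 across -0.5359350375217403
irR [ 0.5275 -0.0643] along -0.19001722093074308 across -0.4962377846410191
cheek [ 0.5563 -0.0962] -0.22792901923578981 -0.5165185988404244
flo [ 0.5499 -0.0728] -0.20370863440148973 -0.5159545459926433
lip [ 0.556  -0.0951] -0.22673780254018255 -0.5164895073907407
ilip [ 0.5561 -0.0964] -0.22803336500342408 -0.5162430609296487
```

```bash
python3 - <<'E'
from h import *
import pickle
s,c=pickle.load(open("w2.pkl","rb"))
crop("pics/f_wrist.png","pics/f3.png",220,420,170,340,4,2.0)
Rt=yawtool(s)
for uv in[(318.5,311),(237,250),(401,250),(318,242)]:
    p=unproj(c,uv,s["eef_pos"][2]+.0327,s);print(uv,Rt.T@(p-s["eef_pos"]))
E
```

```text
(318.5, 311) [-0.0015  0.0009 -0.0327]
(237, 250) [-0.0308 -0.0248 -0.0327]
(401, 250) [ 0.0281 -0.0248 -0.0327]
(318, 242) [-0.0017 -0.028  -0.0327]
```

View pics/f3.png

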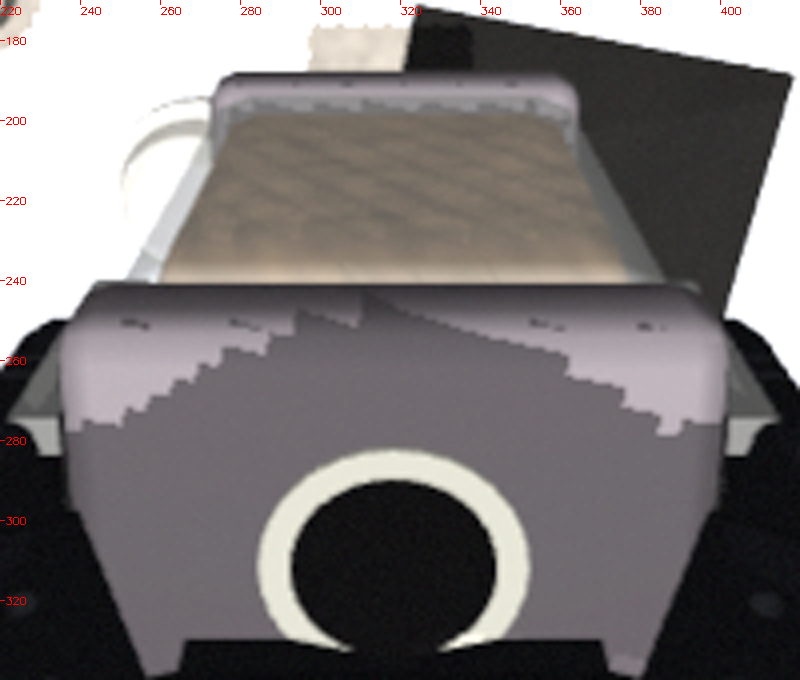

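The crop shows the nest well. The cheeks run from (290,14) to (292,81) and from (390,10) to (388,78), and the lips are at rows 23 and 110, between columns 315 and 351. Cheek mid, lip mid and inner-lip mid agree on the centre at (0.556, -0.096), outward direction 104°. My grip on the 64 mm faces matches the nest, so I'll go there directly.

servo_tool:
  rows:
    - {"tx":0.001,"ty":-0.01,"tz":0,"rx":0,"ry":0,"rz":0.16,"jaw":1}
    - {"tx":0.003,"ty":-0.025,"tz":0,"rx":0,"ry":0,"rz":0.335,"jaw":1}
    - {"tx":0.005,"ty":-0.04,"tz":0,"rx":0,"ry":0,"rz":0.51,"jaw":1}
    - {"tx":0.008,"ty":-0.057,"tz":0,"rx":0,"ry":0,"rz":0.685,"jaw":1}
    - {"tx":0.01,"ty":-0.074,"tz":0.005,"rx":0,"ry":0,"rz":0.86,"jaw":1}
    - {"tx":0.012,"ty":-0.09,"tz":0.012,"rx":0,"ry":0,"rz":1.035,"jaw":1}
    - {"tx":0.014,"ty":-0.105,"tz":0.02,"rx":0,"ry":0,"rz":1.21,"jaw":1}
    - {"tx":0.016,"ty":-0.118,"tz":0.03,"rx":0,"ry":0,"rz":1.38,"jaw":1}
    - {"tx":0.0175,"ty":-0.1266,"tz":0.04,"rx":0,"ry":0,"rz":1.541,"jaw":1}
    - {"tx":0.0175,"ty":-0.1266,"tz":0.04,"rx":0,"ry":0,"rz":1.541,"jaw":1}

```text
t: 6.8
eef_pos: [0.5545, -0.0973, 0.2592]
orientation: [-0.001, 0.616, 0.788, -0.001]
contact_force: [0.2, -0.0, -3.7]
gripper_width: 0.74
```

```bash
python3 - <<'E'
from h import *
import pickle
s=arm.state();pics={}
for n in("side","scene","wrist"):
    c=camera(n);cv2.imwrite(f"pics/g_{n}.png",c["pixels"][:,:,::-1])
crop("pics/g_side.png","pics/g1.png",270,440,90,300,3,1.2)
crop("pics/g_scene.png","pics/g2.png",230,380,120,300,3,1.5)
delta([.555,-.0965,.26],104);print(s["q"],s["t"])
E
```

```text
from [ 0.5549 -0.0969  0.2609] yaw 104.10644387165722 t [0.0004 0.0002 0.0009] r [0.0006 0.0003 0.0019]
[ 0.1828 -0.055   0.01   -0.0003 -1.638  -1.5095] 6.8
```

View pics/g1.png

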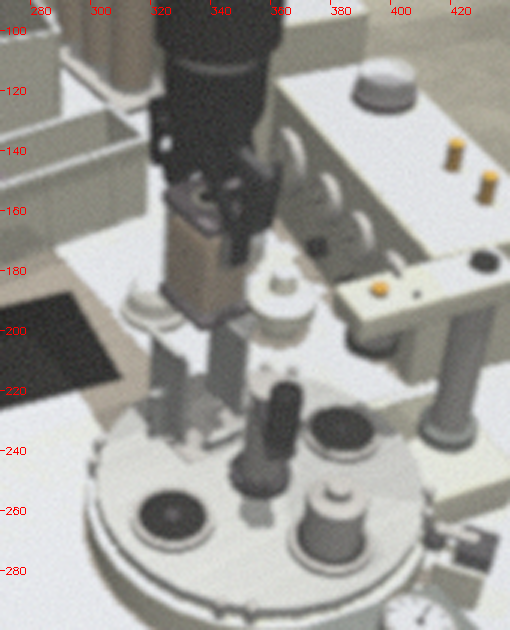

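View pics/g2.png

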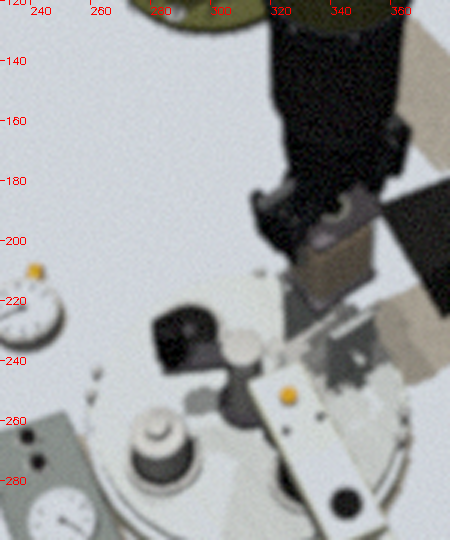

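View pics/g_wrist.png

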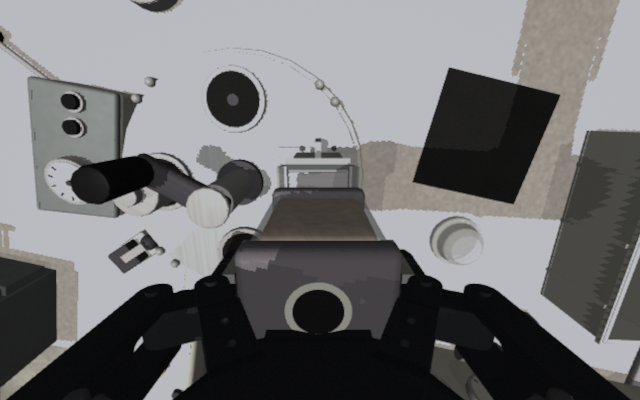

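The wrist picture shows the near cheek centred on the canister (279..356 against 318), with the crank grip at (90,182). I'll lower in stages and watch the force.

servo_tool:
  rows:
    - {"tx":0,"ty":0,"tz":0.008,"rx":0,"ry":0,"rz":0,"jaw":1}
    - {"tx":0,"ty":0,"tz":0.016,"rx":0,"ry":0,"rz":0,"jaw":1}
    - {"tx":0,"ty":0,"tz":0.022,"rx":0,"ry":0,"rz":0,"jaw":1}
    - {"tx":0,"ty":0,"tz":0.026,"rx":0,"ry":0,"rz":0,"jaw":1}
    - {"tx":0,"ty":0,"tz":0.03,"rx":0,"ry":0,"rz":0,"jaw":1}
    - {"tx":0,"ty":0,"tz":0.034,"rx":0,"ry":0,"rz":0,"jaw":1}
    - {"tx":0,"ty":0,"tz":0.038,"rx":0,"ry":0,"rz":0,"jaw":1}
    - {"tx":0,"ty":0,"tz":0.042,"rx":0,"ry":0,"rz":0,"jaw":1}
    - {"tx":0,"ty":0,"tz":0.044,"rx":0,"ry":0,"rz":0,"jaw":1}
    - {"tx":0,"ty":0,"tz":0.044,"rx":0,"ry":0,"rz":0,"jaw":1}

```text
t: 8.2
eef_pos: [0.5546, -0.0974, 0.2162]
orientation: [-0.0, 0.616, 0.788, -0.0]
contact_force: [-0.4, -0.0, -3.3]
gripper_width: 0.743
```

```bash
python3 - <<'E'
from h import *
s=arm.state();print(s["contact_force"],s["ft_torque"],s["eef_pos"])
c=camera("side");cv2.imwrite(f"pics/h_side.png",c["pixels"][:,:,::-1])
crop("pics/h_side.png","pics/h1.png",290,400,140,260,6,1.2)
E
```

```text
[-0.4415 -0.0458 -3.3409] [-0.003   0.0202  0.0079] [ 0.5546 -0.0974  0.2162]
```

View pics/h1.png

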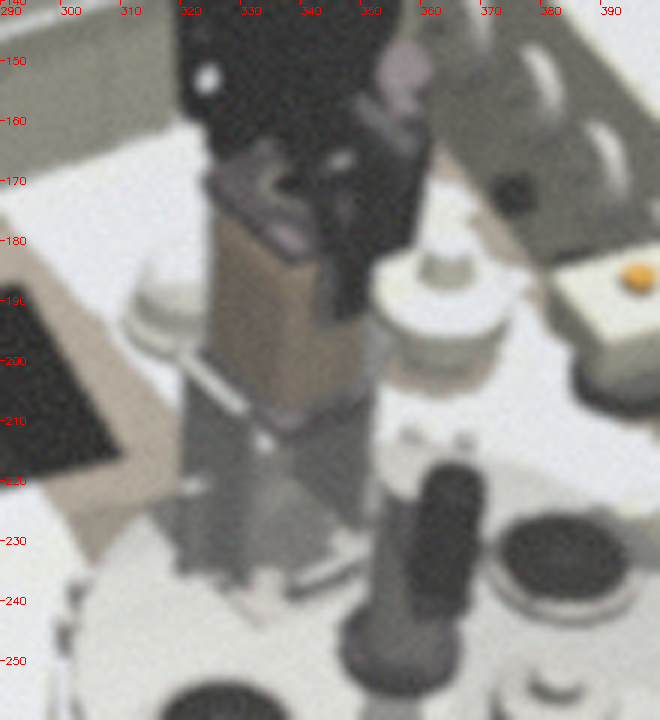

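The foot is between the cheeks with no side force, so I'll continue down.

servo_tool:
  rows:
    - {"tx":0,"ty":0,"tz":0.015,"rx":0,"ry":0,"rz":0,"jaw":1}
    - {"tx":0,"ty":0,"tz":0.03,"rx":0,"ry":0,"rz":0,"jaw":1}
    - {"tx":0,"ty":0,"tz":0.045,"rx":0,"ry":0,"rz":0,"jaw":1}
    - {"tx":0,"ty":0,"tz":0.055,"rx":0,"ry":0,"rz":0,"jaw":1}
    - {"tx":0,"ty":0,"tz":0.06,"rx":0,"ry":0,"rz":0,"jaw":1}
    - {"tx":0,"ty":0,"tz":0.065,"rx":0,"ry":0,"rz":0,"jaw":1}
    - {"tx":0,"ty":0,"tz":0.07,"rx":0,"ry":0,"rz":0,"jaw":1}
    - {"tx":0,"ty":0,"tz":0.074,"rx":0,"ry":0,"rz":0,"jaw":1}
    - {"tx":0,"ty":0,"tz":0.078,"rx":0,"ry":0,"rz":0,"jaw":1}
    - {"tx":0,"ty":0,"tz":0.078,"rx":0,"ry":0,"rz":0,"jaw":1}

```text
t: 9.5
eef_pos: [0.5545, -0.0974, 0.1379]
orientation: [-0.0, 0.616, 0.788, -0.0]
contact_force: [0.3, 0.8, -4.0]
gripper_width: 0.746
```

servo_tool:
  rows:
    - {"tx":0,"ty":0,"tz":0.001,"rx":0,"ry":0,"rz":0,"jaw":1}
    - {"tx":0,"ty":0,"tz":0.002,"rx":0,"ry":0,"rz":0,"jaw":1}
    - {"tx":0,"ty":0,"tz":0.003,"rx":0,"ry":0,"rz":0,"jaw":1}
    - {"tx":0,"ty":0,"tz":0.0035,"rx":0,"ry":0,"rz":0,"jaw":1}
    - {"tx":0,"ty":0,"tz":0.004,"rx":0,"ry":0,"rz":0,"jaw":1}
    - {"tx":0,"ty":0,"tz":0.0045,"rx":0,"ry":0,"rz":0,"jaw":1}
    - {"tx":0,"ty":0,"tz":0.005,"rx":0,"ry":0,"rz":0,"jaw":1}
    - {"tx":0,"ty":0,"tz":0.005,"rx":0,"ry":0,"rz":0,"jaw":1}
    - {"tx":0,"ty":0,"tz":0.005,"rx":0,"ry":0,"rz":0,"jaw":1}
    - {"tx":0,"ty":0,"tz":0.005,"rx":0,"ry":0,"rz":0,"jaw":1}

```text
t: 10.75
eef_pos: [0.555, -0.0975, 0.1343]
orientation: [0.001, 0.616, 0.788, 0.0]
contact_force: [-2.5, 1.6, 4.5]
gripper_width: 0.742
```

```bash
python3 - <<'E'
from h import *
s=arm.state();print(s["contact_force"],s["ft_torque"],s["eef_pos"])
for n in("side","scene","wrist"):
    c=camera(n);cv2.imwrite(f"pics/i_{n}.png",c["pixels"][:,:,::-1])
crop("pics/i_side.png","pics/i1.png",290,400,140,260,6,1.2)
E
```

```text
[-2.5443  1.6014  4.5097] [ 0.5622  0.7368 -0.1019] [ 0.555  -0.0975  0.1343]
```

View pics/i1.png

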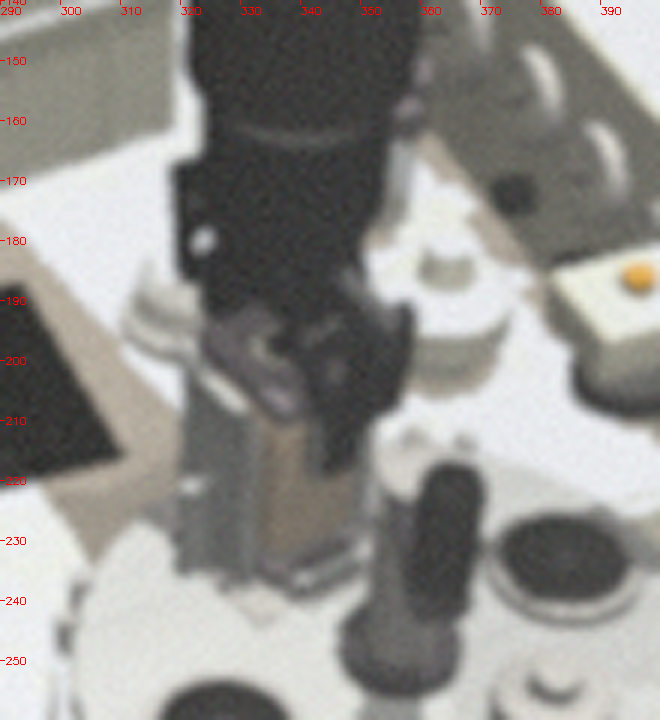

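View pics/i_wrist.png

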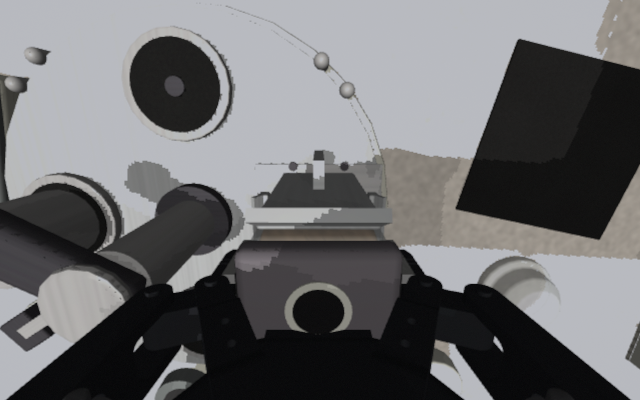

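It touched down at TCP z 0.1343, which puts the foot at 0.062 (seated), with the weight off the wrist. I'll release and rise.

servo_tool:
  rows:
    - {"tx":0,"ty":0,"tz":-0.001,"rx":0,"ry":0,"rz":0,"jaw":0.6}
    - {"tx":0,"ty":0,"tz":-0.001,"rx":0,"ry":0,"rz":0,"jaw":0}
    - {"tx":0,"ty":0,"tz":-0.001,"rx":0,"ry":0,"rz":0,"jaw":0}
    - {"tx":0,"ty":0,"tz":-0.001,"rx":0,"ry":0,"rz":0,"jaw":0}
    - {"tx":0,"ty":0,"tz":-0.01,"rx":0,"ry":0,"rz":0,"jaw":0}
    - {"tx":0,"ty":0,"tz":-0.03,"rx":0,"ry":0,"rz":0,"jaw":0}
    - {"tx":0,"ty":0,"tz":-0.06,"rx":0,"ry":0,"rz":0,"jaw":0}
    - {"tx":0,"ty":0,"tz":-0.1,"rx":0,"ry":0,"rz":0,"jaw":0}
    - {"tx":0,"ty":0,"tz":-0.14,"rx":0,"ry":0,"rz":0,"jaw":0}
    - {"tx":0,"ty":0,"tz":-0.15,"rx":0,"ry":0,"rz":0,"jaw":0}

```text
t: 12.15
eef_pos: [0.5554, -0.0978, 0.2887]
orientation: [0.003, 0.616, 0.787, 0.002]
contact_force: [-0.7, 0.6, -0.3]
gripper_width: 1.002
```

```bash
python3 - <<'E'
from h import *
import pickle
s=arm.state();print(s["contact_force"],s["eef_pos"],s["t"],s["gripper_width"])
for n in("side","scene","wrist"):
    c=camera(n);cv2.imwrite(f"pics/j_{n}.png",c["pixels"][:,:,::-1])
pickle.dump((s,c),open("w3.pkl","wb"))
crop("pics/j_side.png","pics/j1.png",290,400,140,260,6,1.2)
crop("pics/j_wrist.png","pics/j2.png",20,420,80,320,2,1.2)
E
```

```text
[-0.6845  0.6375 -0.3005] [ 0.5554 -0.0978  0.2887] 12.15 1.0023814966452582
```

View pics/j1.png

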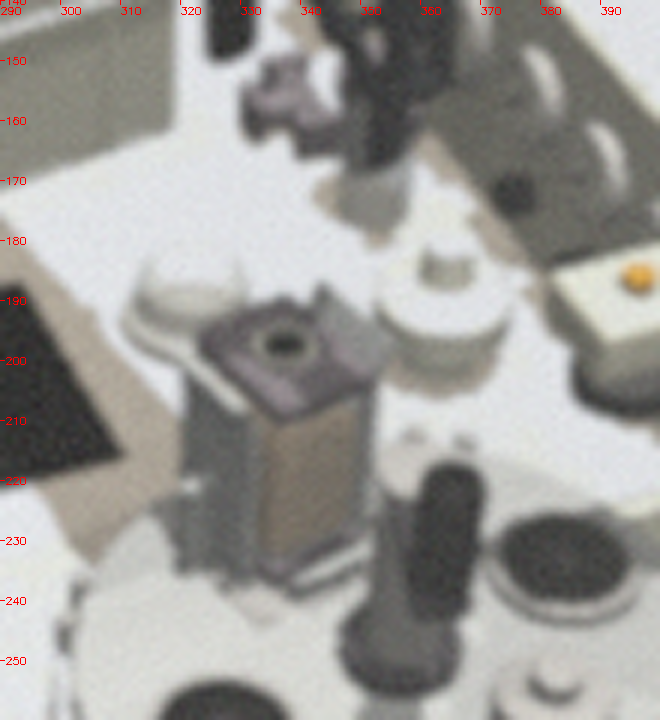

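View pics/j_wrist.png

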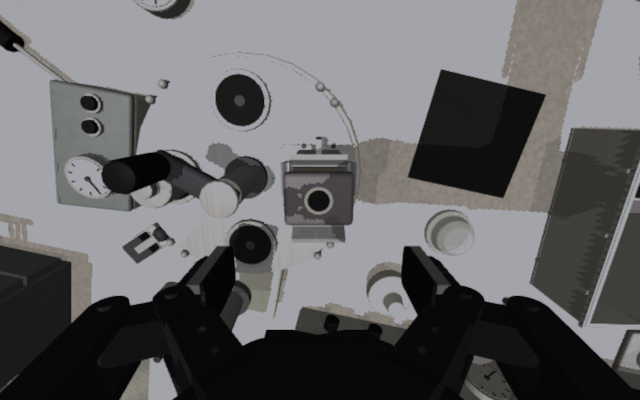

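```bash
python3 - <<'E'
from h import *
import pickle
s,c=pickle.load(open("w3.pkl","rb"))
D=camera("side");S=camera("scene")
print("port side",unproj(D,(335.5,197),.167),"wrist",unproj(c,(317.5,200.5),.167,s))
print("crank wrist",unproj(c,(119,176),.216,s)); 
ax=np.array([.578,-.1835]);cr=ax+.06*np.array([np.cos(np.radians(254)),np.sin(np.radians(254))]);print(cr)
print("hub", unproj(c,(219,199),.168,s),proj(c,[*ax,.168],s),"crank pred px",proj(c,[*cr,.216],s))
print("discs wrist",unproj(c,(241,100),.064,s),unproj(c,(251,242),.064,s))
crop("pics/j_wrist.png","pics/j3.png",90,260,140,280,4,1.8)
crop("pics/j_scene.png","pics/j4.png",230,380,190,330,5,1.6)
E
```

```text
port side [ 0.5531 -0.0923  0.167 ] wrist [ 0.5592 -0.0973  0.167 ]
crank wrist [ 0.5614 -0.2422  0.216 ]
[ 0.5615 -0.2412]
hub [ 0.579  -0.1844  0.168 ] [220.1137 198.1939] crank pred px [120.504  176.4504]
discs wrist [ 0.4914 -0.2065  0.064 ] [ 0.6673 -0.1634  0.064 ]
```

View pics/j3.png

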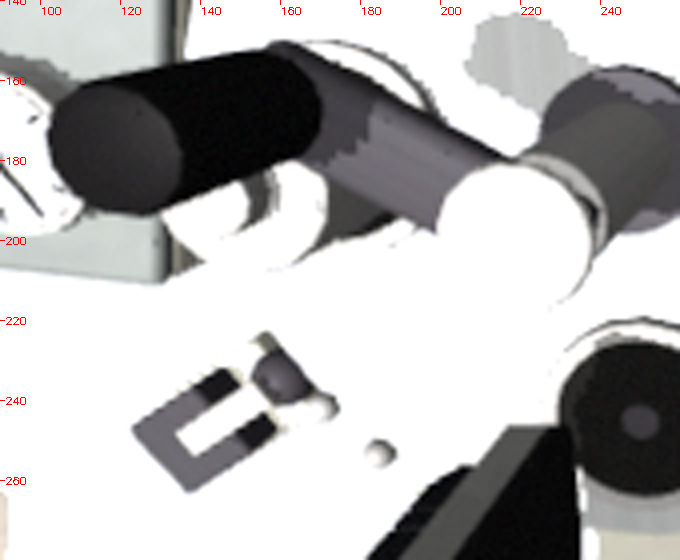

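View pics/j4.png

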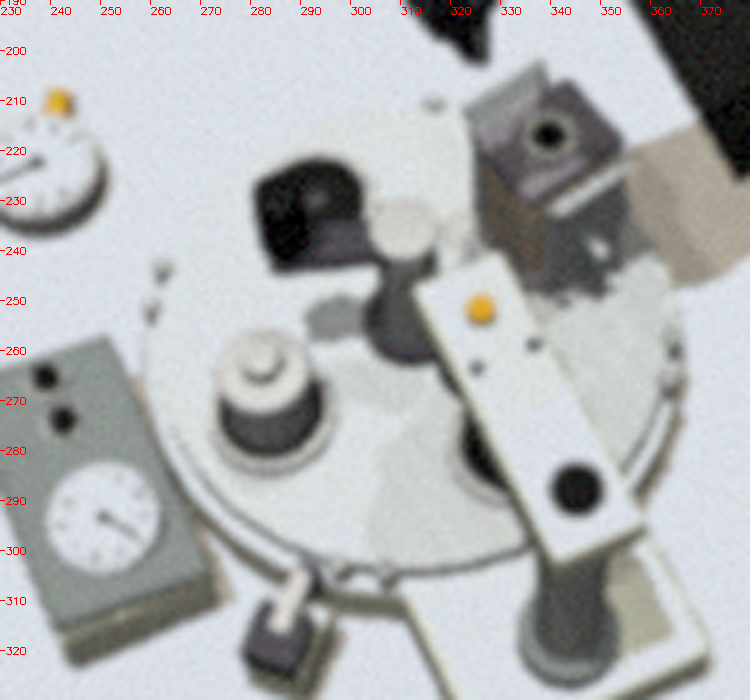

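```bash
python3 - <<'E'
from h import *
D=camera("side");S=camera("scene");ax=np.array([.5785,-.184])
def rep(n,p):
    v=p[:2]-ax;print(n,p,np.linalg.norm(v),np.degrees(np.arctan2(v[1],v[0])))
rep("seal side",unproj(D,(394,203.5),.181))
rep("knobscene",unproj(S,(324,251),.240));rep("knobside",unproj(D,(396.5,186),.240))
rep("capscene",unproj(S,(343,288),.238));rep("capside",unproj(D,(432,177.5),.238))
co=[unproj(S,p,.23) for p in[(311,247.5),(328,240.5),(357,295),(339.5,302)]]
for p in co:rep("c",p)
m1=(co[0]+co[1])/2;m2=(co[2]+co[3])/2;rep("endmid1",m1);rep("endmid2",m2)
d=m2-m1;print("arm dir",np.degrees(np.arctan2(d[1],d[0])))
# model circles projected
o=cv2.imread("pics/j_scene.png")
for deg in(-3,0,3,6,9,12,14):
    h=ax+.09*np.array([np.cos(np.radians(deg)),np.sin(np.radians(deg))]);print(deg,proj(S,[*h,.23]),proj(D,[*h,.181]))
E
```

```text
seal side [ 0.6697 -0.1774  0.181 ] 0.09147296087935931 4.158589371482198
knobscene [ 0.6671 -0.1834  0.24  ] 0.08855577452294863 0.4012842609381134
knobside [ 0.6646 -0.1833  0.24  ] 0.08612161449567837 0.49287341955970876
capscene [ 0.7651 -0.1798  0.238 ] 0.18665328839768178 1.2909535304440105
capside [ 0.7618 -0.1797  0.238 ] 0.18333590131208016 1.358168977470643
c [ 0.6422 -0.2055  0.23  ] 0.06722934694070042 -18.68230670873887
c [ 0.6407 -0.1624  0.23  ] 0.06580570622297376 19.13461802380303
c [ 0.7887 -0.157   0.23  ] 0.21195283502515935 7.3292609412072585
c [ 0.7886 -0.1982  0.23  ] 0.2105419286138177 -3.878270021079723
endmid1 [ 0.6414 -0.184   0.23  ] 0.06292849780323938 0.016131983843047325
endmid2 [ 0.7886 -0.1776  0.23  ] 0.21023783863109863 1.7442689356256187
arm dir 2.482208841312756
-3 [322.123  254.3194] [395.7327 206.5077]
0 [324.0502 253.6397] [394.8468 205.2925]
3 [325.9325 252.8722] [393.875  204.1066]
6 [327.7641 252.0195] [392.8205 202.9528]
9 [329.5396 251.0844] [391.6867 201.8339]
12 [331.2538 250.0701] [390.4771 200.7522]
14 [332.36   249.3516] [389.6304 200.0529]
```

The canister stands seated in the nest, with its port at side (335,197). The wrist picture puts the crank top at (119,176), which unprojects to (0.561, -0.242), and the hub at (219,199). Both match what follows from the nest pose, which puts the axis at (0.5785, -0.184). The head lies at about 1.5° from the axis, so the table starts near 102.5°. Next I'll go to the crank.

servo_tool:
  rows:
    - {"tx":-0.045,"ty":-0.009,"tz":0,"rx":0,"ry":0,"rz":0,"jaw":0}
    - {"tx":-0.095,"ty":-0.02,"tz":0,"rx":0,"ry":0,"rz":0,"jaw":0}
    - {"tx":-0.141,"ty":-0.0287,"tz":0,"rx":0,"ry":0,"rz":0,"jaw":0}
    - {"tx":-0.141,"ty":-0.0287,"tz":0.01,"rx":0,"ry":0,"rz":0,"jaw":0}
    - {"tx":-0.141,"ty":-0.0287,"tz":0.03,"rx":0,"ry":0,"rz":0,"jaw":0}
    - {"tx":-0.141,"ty":-0.0287,"tz":0.055,"rx":0,"ry":0,"rz":0,"jaw":0}
    - {"tx":-0.141,"ty":-0.0287,"tz":0.08,"rx":0,"ry":0,"rz":0,"jaw":0}
    - {"tx":-0.141,"ty":-0.0287,"tz":0.0915,"rx":0,"ry":0,"rz":0,"jaw":0}
    - {"tx":-0.141,"ty":-0.0287,"tz":0.0915,"rx":0,"ry":0,"rz":0,"jaw":0}
    - {"tx":-0.141,"ty":-0.0287,"tz":0.0915,"rx":0,"ry":0,"rz":0,"jaw":0}

```text
t: 13.75
eef_pos: [0.5611, -0.2412, 0.1931]
orientation: [0.001, 0.616, 0.788, 0.0]
contact_force: [0.0, -0.2, 0.2]
gripper_width: 0.998
```

```bash
python3 - <<'E'
from h import *
import pickle
s=arm.state();print(s["contact_force"],s["eef_pos"],s["t"],s["orientation"])
c=camera("wrist");cv2.imwrite(f"pics/k_wrist.png",c["pixels"][:,:,::-1])
crop("pics/k_wrist.png","pics/k1.png",180,460,140,340,3,1.8)
print(proj(c,[.5617,-.2415,.216],s)); delta([.5617,-.2415,.197],104,s)
E
```

```text
[ 0.0067 -0.1984  0.2424] [ 0.5611 -0.2412  0.1931] 13.75 [0.0009 0.6162 0.7876 0.0002]
[316.787  291.4495]
from [ 0.5611 -0.2412  0.1931] yaw 103.92611223524813 t [-0.0004  0.0005 -0.0039] r [ 0.0013  0.0011 -0.0013]
```

View pics/k1.png

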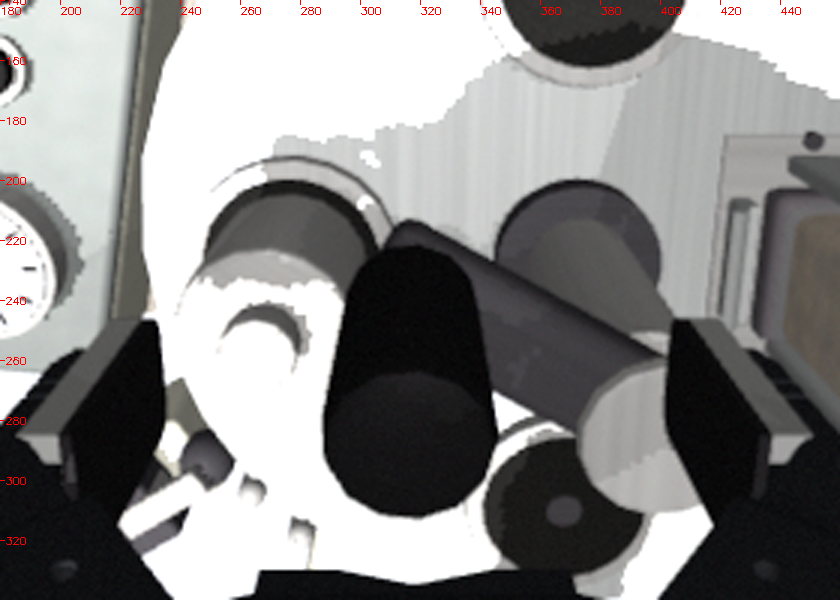

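The crank top at (315,288) is centred between the pads. I'll raise 4 mm and close.

servo_tool:
  rows:
    - {"tx":0,"ty":0,"tz":-0.004,"rx":0,"ry":0,"rz":0,"jaw":0}
    - {"tx":0,"ty":0,"tz":-0.004,"rx":0,"ry":0,"rz":0,"jaw":1}
    - {"tx":0,"ty":0,"tz":-0.004,"rx":0,"ry":0,"rz":0,"jaw":1}
    - {"tx":0,"ty":0,"tz":-0.004,"rx":0,"ry":0,"rz":0,"jaw":1}
    - {"tx":0,"ty":0,"tz":-0.004,"rx":0,"ry":0,"rz":0,"jaw":1}
    - {"tx":0,"ty":0,"tz":-0.004,"rx":0,"ry":0,"rz":0,"jaw":1}
    - {"tx":0,"ty":0,"tz":-0.004,"rx":0,"ry":0,"rz":0,"jaw":1}
    - {"tx":0,"ty":0,"tz":-0.004,"rx":0,"ry":0,"rz":0,"jaw":1}
    - {"tx":0,"ty":0,"tz":-0.004,"rx":0,"ry":0,"rz":0,"jaw":1}
    - {"tx":0,"ty":0,"tz":-0.004,"rx":0,"ry":0,"rz":0,"jaw":1}

```text
t: 15.05
eef_pos: [0.5606, -0.2418, 0.1961]
orientation: [0.0, 0.616, 0.787, -0.0]
contact_force: [-0.5, -5.7, 1.5]
gripper_width: 0.29
```

```bash
python3 - <<'E'
from h import *
s=arm.state();print(s["contact_force"],s["eef_pos"],s["gripper_width"])
p0=s["eef_pos"][:2]
A=np.array([.5785,-.184]);Rt=yawtool(s)
for N,(a,b) in [(1,(254,202)),(2,(202,151.5))]:
  f=lambda a:A+.06*np.array([np.cos(np.radians(a)),np.sin(np.radians(a))])
  for i in range(1,11):
    t=a+(b-a)*i/10;d=f(t)-f(a);v=Rt.T@np.array([*d,0]);print(N,i,round(t,1),v.round(4)[:2])
E
```

```text
[-0.4998 -5.7037  1.4597] [ 0.5606 -0.2418  0.1961] 0.28994720215069597
1 1 248.8 [ 0.0029 -0.0046]
1 2 243.6 [ 0.0063 -0.0089]
1 3 238.4 [ 0.01   -0.0129]
1 4 233.2 [ 0.014  -0.0165]
1 5 228.0 [ 0.0184 -0.0198]
1 6 222.8 [ 0.023  -0.0226]
1 7 217.6 [ 0.0279 -0.025 ]
1 8 212.4 [ 0.033 -0.027]
1 9 207.2 [ 0.0382 -0.0285]
1 10 202.0 [ 0.0436 -0.0295]
2 1 196.9 [ 0.0053 -0.0005]
2 2 191.9 [ 0.0105 -0.0006]
2 3 186.8 [ 0.0158 -0.0002]
2 4 181.8 [0.021  0.0007]
2 5 176.8 [0.0261 0.0021]
2 6 171.7 [0.0311 0.0038]
2 7 166.7 [0.0359 0.006 ]
2 8 161.6 [0.0405 0.0087]
2 9 156.6 [0.0449 0.0117]
2 10 151.5 [0.0489 0.0151]
```

servo_tool:
  rows:
    - {"tx":0.0029,"ty":-0.0046,"tz":0,"rx":0,"ry":0,"rz":0,"jaw":1}
    - {"tx":0.0063,"ty":-0.0089,"tz":0,"rx":0,"ry":0,"rz":0,"jaw":1}
    - {"tx":0.01,"ty":-0.0129,"tz":0,"rx":0,"ry":0,"rz":0,"jaw":1}
    - {"tx":0.014,"ty":-0.0165,"tz":0,"rx":0,"ry":0,"rz":0,"jaw":1}
    - {"tx":0.0184,"ty":-0.0198,"tz":0,"rx":0,"ry":0,"rz":0,"jaw":1}
    - {"tx":0.023,"ty":-0.0226,"tz":0,"rx":0,"ry":0,"rz":0,"jaw":1}
    - {"tx":0.0279,"ty":-0.025,"tz":0,"rx":0,"ry":0,"rz":0,"jaw":1}
    - {"tx":0.033,"ty":-0.027,"tz":0,"rx":0,"ry":0,"rz":0,"jaw":1}
    - {"tx":0.0382,"ty":-0.0285,"tz":0,"rx":0,"ry":0,"rz":0,"jaw":1}
    - {"tx":0.0436,"ty":-0.0295,"tz":0,"rx":0,"ry":0,"rz":0,"jaw":1}

```text
t: 16.3
eef_pos: [0.5215, -0.2055, 0.1961]
orientation: [0.0, 0.616, 0.788, 0.0]
contact_force: [-0.7, -3.3, 3.3]
gripper_width: 0.29
```

```bash
python3 - <<'E'
from h import *
s=arm.state();print(s["contact_force"],s["eef_pos"],s["gripper_width"],s["t"])
A=np.array([.5785,-.184]);v=s["eef_pos"][:2]-A;print(np.linalg.norm(v),np.degrees(np.arctan2(v[1],v[0]))%360)
c=camera("side");cv2.imwrite("pics/l_side.png",c["pixels"][:,:,::-1]);crop("pics/l_side.png","pics/l1.png",280,440,130,300,4,1.2)
E
```

```text
[-0.7456 -3.2787  3.3132] [ 0.5215 -0.2055  0.1961] 0.2903093819160864 16.3
0.06092998876394861 200.68015616433843
```

View pics/l1.png

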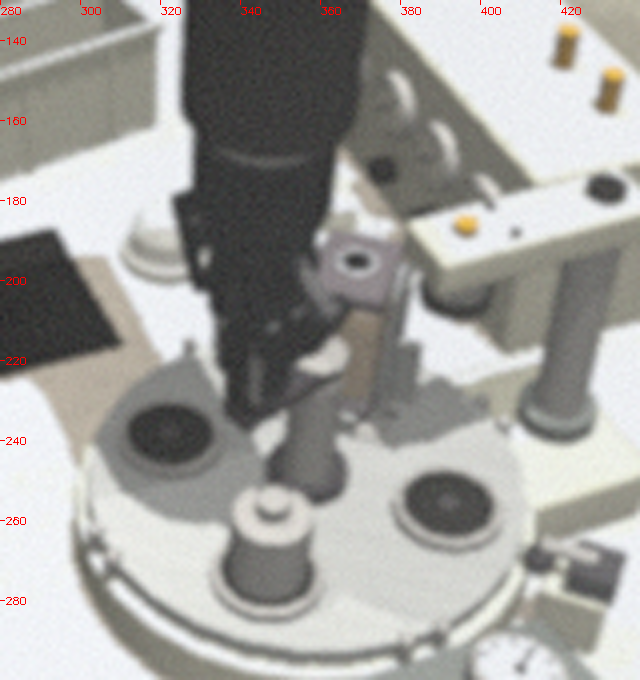

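The table is turning with the canister upright, its port now at (367,195). I'll continue.

servo_tool:
  rows:
    - {"tx":0.0053,"ty":-0.0005,"tz":0,"rx":0,"ry":0,"rz":0,"jaw":1}
    - {"tx":0.0105,"ty":-0.0006,"tz":0,"rx":0,"ry":0,"rz":0,"jaw":1}
    - {"tx":0.0158,"ty":-0.0002,"tz":0,"rx":0,"ry":0,"rz":0,"jaw":1}
    - {"tx":0.021,"ty":0.0007,"tz":0,"rx":0,"ry":0,"rz":0,"jaw":1}
    - {"tx":0.0261,"ty":0.0021,"tz":0,"rx":0,"ry":0,"rz":0,"jaw":1}
    - {"tx":0.0311,"ty":0.0038,"tz":0,"rx":0,"ry":0,"rz":0,"jaw":1}
    - {"tx":0.0359,"ty":0.006,"tz":0,"rx":0,"ry":0,"rz":0,"jaw":1}
    - {"tx":0.0405,"ty":0.0087,"tz":0,"rx":0,"ry":0,"rz":0,"jaw":1}
    - {"tx":0.0449,"ty":0.0117,"tz":0,"rx":0,"ry":0,"rz":0,"jaw":1}
    - {"tx":0.0489,"ty":0.0151,"tz":0,"rx":0,"ry":0,"rz":0,"jaw":1}

```text
t: 17.6
eef_pos: [0.5251, -0.155, 0.1961]
orientation: [0.001, 0.616, 0.787, 0.0]
contact_force: [2.5, -11.0, 1.5]
gripper_width: 0.288
```

```bash
python3 - <<'E'
from h import *
s=arm.state();print(s["contact_force"],s["eef_pos"],s["gripper_width"],s["t"])
A=np.array([.5785,-.184]);v=s["eef_pos"][:2]-A;print(np.linalg.norm(v),np.degrees(np.arctan2(v[1],v[0]))%360)
for n in("side","scene"):
    c=camera(n);cv2.imwrite(f"pics/m_{n}.png",c["pixels"][:,:,::-1])
crop("pics/m_side.png","pics/m1.png",280,440,130,300,4,1.2)
crop("pics/m_scene.png","pics/m2.png",230,380,190,330,5,1.6)
E
```

```text
[  2.4854 -11.0012   1.5474] [ 0.5251 -0.155   0.1961] 0.2881362808820678 17.6
0.06078005793922083 151.54846388016745
```

View pics/m1.png

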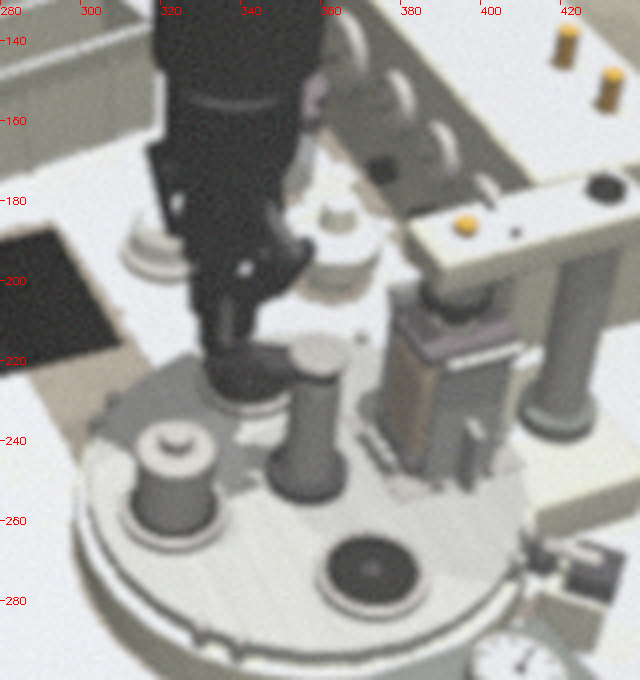

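View pics/m2.png

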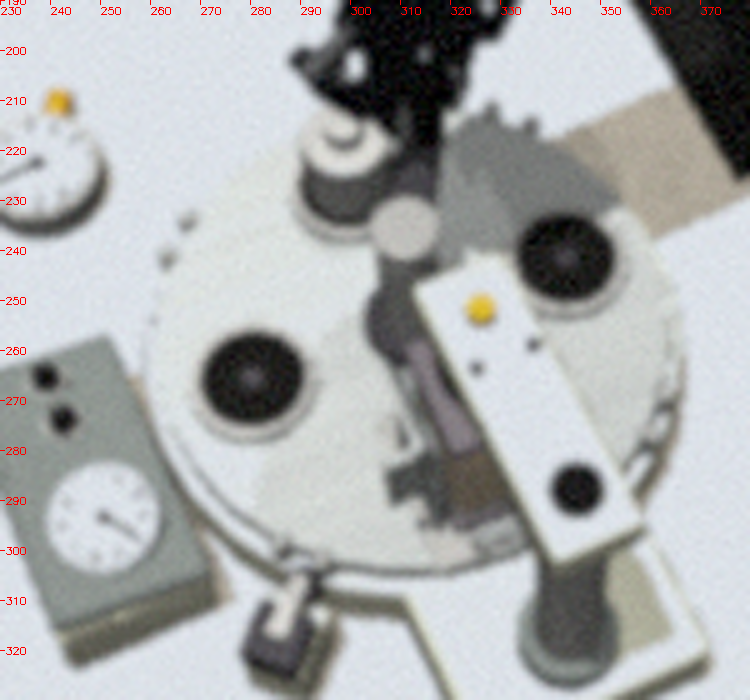

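The canister is under the head, and the 8 N resistance suggests I'm at the click. I'll release so the spring can settle it, then rise.

servo_tool:
  rows:
    - {"tx":0,"ty":0,"tz":0,"rx":0,"ry":0,"rz":0,"jaw":0.5}
    - {"tx":0,"ty":0,"tz":0,"rx":0,"ry":0,"rz":0,"jaw":0}
    - {"tx":0,"ty":0,"tz":0,"rx":0,"ry":0,"rz":0,"jaw":0}
    - {"tx":0,"ty":0,"tz":0,"rx":0,"ry":0,"rz":0,"jaw":0}
    - {"tx":0,"ty":0,"tz":0,"rx":0,"ry":0,"rz":0,"jaw":0}
    - {"tx":0,"ty":0,"tz":0,"rx":0,"ry":0,"rz":0,"jaw":0}
    - {"tx":0,"ty":0,"tz":0,"rx":0,"ry":0,"rz":0,"jaw":0}
    - {"tx":0,"ty":0,"tz":0,"rx":0,"ry":0,"rz":0,"jaw":0}
    - {"tx":0,"ty":0,"tz":0,"rx":0,"ry":0,"rz":0,"jaw":0}
    - {"tx":0,"ty":0,"tz":0,"rx":0,"ry":0,"rz":0,"jaw":0}

```text
t: 18.95
eef_pos: [0.5245, -0.1548, 0.1958]
orientation: [0.0, 0.616, 0.788, -0.0]
contact_force: [-0.3, 0.2, 0.1]
gripper_width: 0.996
```

```bash
python3 - <<'E'
from h import *
import pickle
s=arm.state();print(s["contact_force"],s["eef_pos"],s["gripper_width"],s["t"])
S=camera("scene");cv2.imwrite("pics/n_scene.png",S["pixels"][:,:,::-1])
c=camera("wrist");cv2.imwrite("pics/n_wrist.png",c["pixels"][:,:,::-1]);pickle.dump((s,c),open("w4.pkl","wb"))
crop("pics/n_wrist.png","pics/n1.png",180,460,140,340,3,1.8)
crop("pics/n_scene.png","pics/n2.png",230,380,190,330,5,1.6)
for k in(150,151.5,153,155):
  a=np.radians(k);print(k,proj(c,[.5785+.06*np.cos(a),-.184+.06*np.sin(a),.216],s))
E
```

```text
[-0.2851  0.1601  0.1457] [ 0.5245 -0.1548  0.1958] 0.9964911271257654 18.95
150 [318.6435 291.194 ]
151.5 [315.9527 288.9951]
153 [313.1836 286.848 ]
155 [309.3728 284.0696]
```

View pics/n1.png

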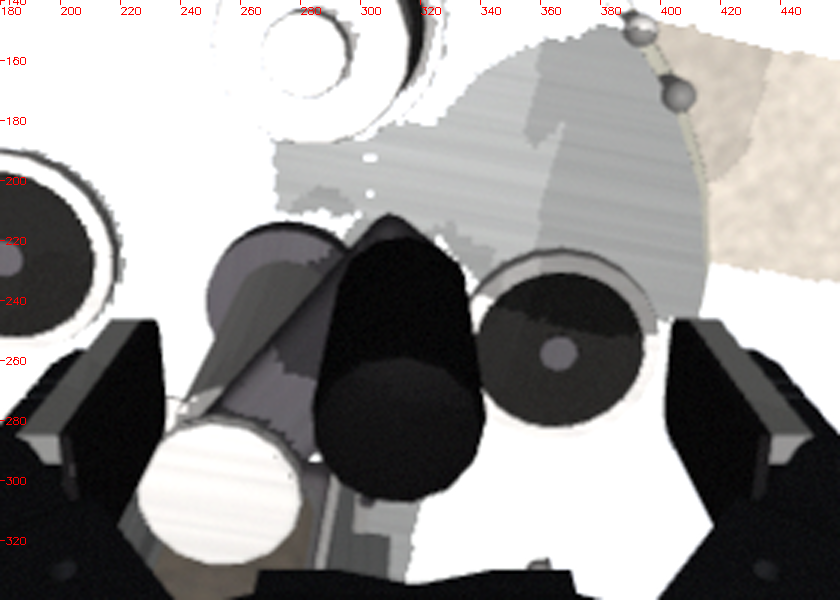

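View pics/n2.png

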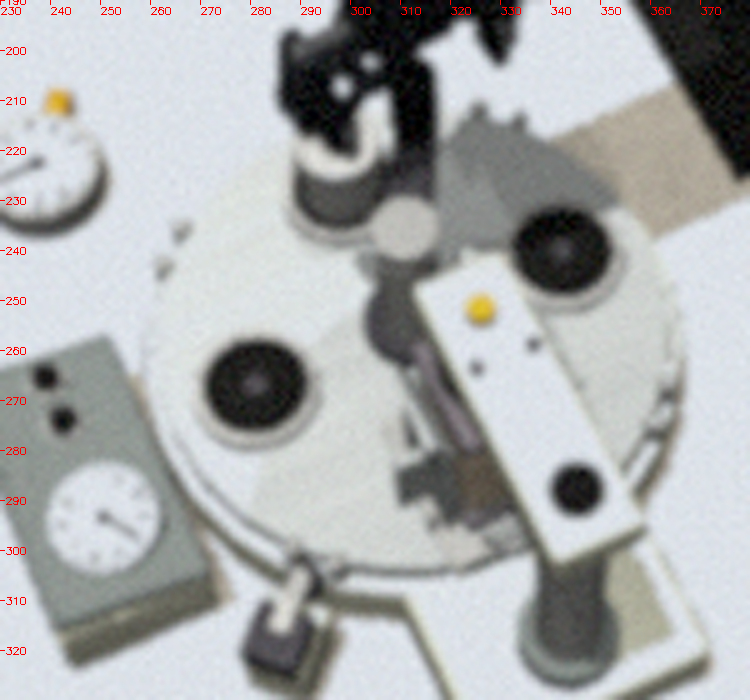

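Released, the table sprang back about 3° (crank top now at (310,282)), which looks like being drawn into the click. I'll rise clear and measure table and head angles.

servo_tool:
  rows:
    - {"tx":0,"ty":0,"tz":-0.02,"rx":0,"ry":0,"rz":0,"jaw":0}
    - {"tx":0,"ty":0,"tz":-0.05,"rx":0,"ry":0,"rz":0,"jaw":0}
    - {"tx":0,"ty":0,"tz":-0.09,"rx":0,"ry":0,"rz":0,"jaw":0}
    - {"tx":0,"ty":0,"tz":-0.14,"rx":0,"ry":0,"rz":0,"jaw":0}
    - {"tx":0.01,"ty":-0.02,"tz":-0.17,"rx":0,"ry":0,"rz":0,"jaw":0}
    - {"tx":0.01,"ty":-0.02,"tz":-0.2,"rx":0,"ry":0,"rz":0,"jaw":0}
    - {"tx":0.01,"ty":-0.02,"tz":-0.2,"rx":0,"ry":0,"rz":0,"jaw":0}
    - {"tx":0.01,"ty":-0.02,"tz":-0.2,"rx":0,"ry":0,"rz":0,"jaw":0}
    - {"tx":0.01,"ty":-0.02,"tz":-0.2,"rx":0,"ry":0,"rz":0,"jaw":0}
    - {"tx":0.01,"ty":-0.02,"tz":-0.2,"rx":0,"ry":0,"rz":0,"jaw":0}

```text
t: 20.3
eef_pos: [0.5026, -0.1499, 0.3952]
orientation: [-0.0, 0.616, 0.788, -0.0]
contact_force: [-0.0, 0.0, 0.4]
gripper_width: 1.002
```

```bash
python3 - <<'E'
from h import *
import pickle
s=arm.state();print(s["contact_force"],s["eef_pos"],s["gripper_width"],s["t"])
for n in("scene","side","wrist"):
    c=camera(n);cv2.imwrite(f"pics/o_{n}.png",c["pixels"][:,:,::-1])
pickle.dump((s,c),open("w5.pkl","wb"))
crop("pics/o_side.png","pics/o1.png",280,440,170,300,5,1.2)
E
```

```text
[-0.0026  0.0051  0.4237] [ 0.5026 -0.1499  0.3952] 1.0019715971369232 20.3
```

View pics/o_wrist.png

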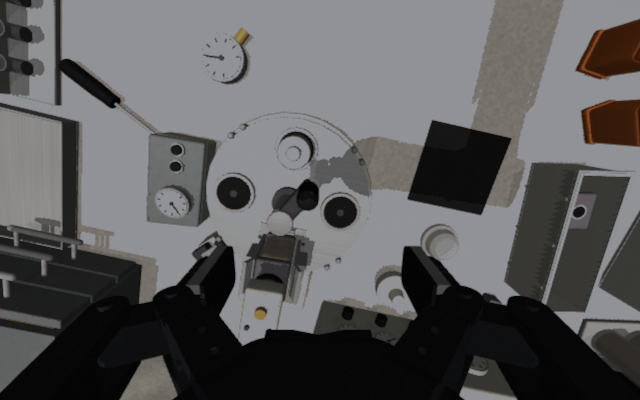

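View pics/o1.png

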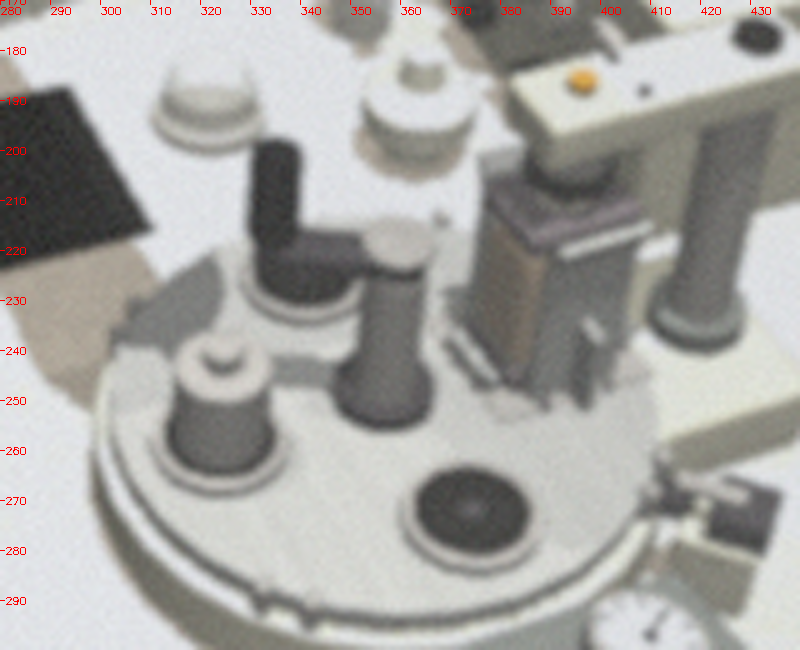

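```bash
python3 - <<'E'
from h import *
crop("pics/o_wrist.png","pics/o2.png",205,385,100,240,4,1.3)
crop("pics/o_wrist.png","pics/o3.png",200,320,220,345,5,2)
crop("pics/o_scene.png","pics/o4.png",250,380,190,325,5,1.6)
E
```

```text
(no output)
```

View pics/o2.png

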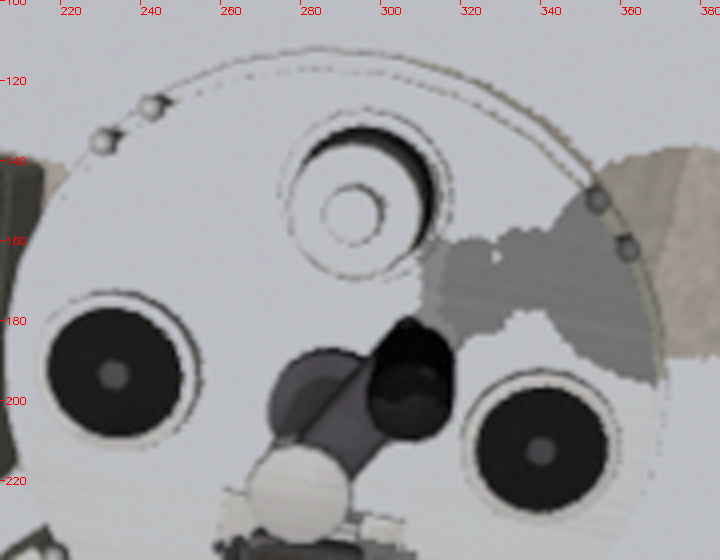

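View pics/o3.png

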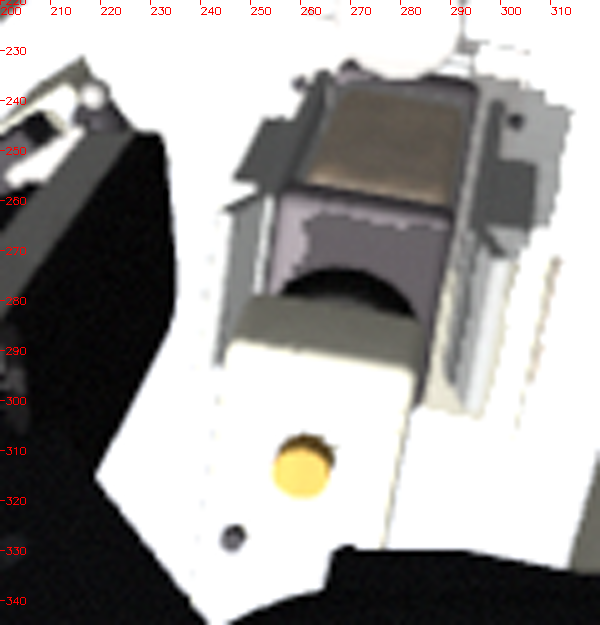

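View pics/o4.png

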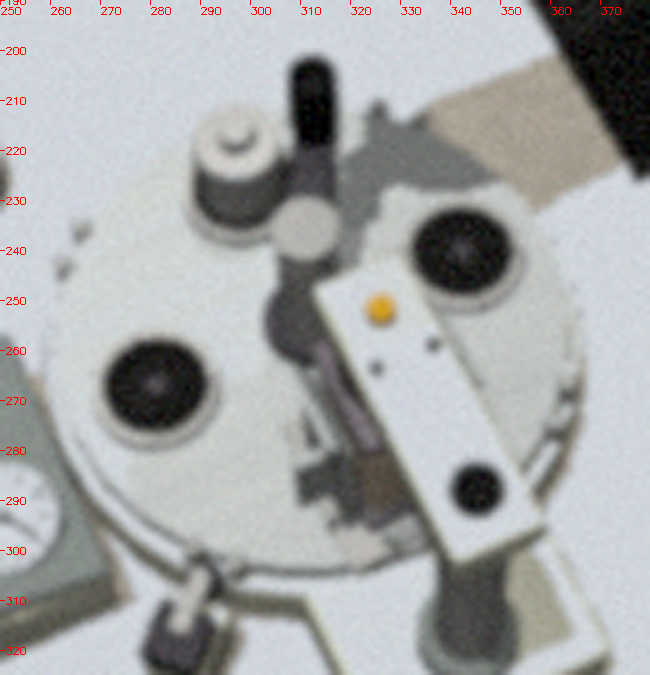

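```bash
python3 - <<'E'
from h import *
import pickle
s,c=pickle.load(open("w5.pkl","rb"))
def ang(a,b,z):
    p=unproj(c,a,z,s);q=unproj(c,b,z,s);d=q-p;return p[:2],q[:2],np.linalg.norm(d),np.degrees(np.arctan2(d[1],d[0]))-90
print("discs",ang((231.5,193.5),(338,212.5),.064))
print("arm front top",ang((246,287.5),(283,295),.238))
print("arm front low",ang((248,279),(284.5,284.5),.213))
print("can edge",ang((257,257),(290.5,263),.167))
print("arm side",ang((283,295),(277,329),.238))
p=unproj(c,(307,199),.216,s)[:2];ax=np.array([.5785,-.184]);print("crank",p,np.degrees(np.arctan2(*(p-ax)[::-1])))
S=camera("scene")
for n,(a,b) in dict(discs=((280.5,266.5),(341,240)),).items():
    p=unproj(S,a,.064);q=unproj(S,b,.064);d=q-p;print("scene",p,q,np.degrees(np.arctan2(d[1],d[0]))-90)
co=[unproj(S,p,.238) for p in[(311.5,247.5),(327.5,241),(357,296),(339,302.5)]]
print("arm scene sides",[np.degrees(np.arctan2(*(b-a)[:2][::-1])) for a,b in((co[0],co[3]),(co[1],co[2]))], "ends",[np.degrees(np.arctan2(*(b-a)[:2][::-1]))-90 for a,b in((co[0],co[1]),(co[3],co[2]))])
# same for pre-release disc positions
p=unproj(S,(279.5,265),.064);q=unproj(S,(341.5,241.5),.064);d=q-p;print("pre",np.degrees(np.arctan2(d[1],d[0]))-90)
E
```

```text
discs (array([ 0.5865, -0.2775]), array([ 0.5761, -0.0959]), np.float64(0.18191536278568873), np.float64(3.2761651941190024))
arm front top (array([ 0.6353, -0.2015]), array([ 0.6348, -0.1584]), np.float64(0.04310289070720877), np.float64(0.6166205590092915))
arm front low (array([ 0.6405, -0.2043]), array([ 0.6373, -0.159 ]), np.float64(0.04539899246415756), np.float64(4.074025260732398))
can edge (array([ 0.6341, -0.2038]), array([ 0.632 , -0.1569]), np.float64(0.04702051788419998), np.float64(2.5491718308834663))
arm side (array([ 0.6348, -0.1584]), array([ 0.6825, -0.1557]), np.float64(0.04772379569386571), np.float64(-86.70926631807389))
crank [ 0.5225 -0.1573] 154.53020169690086
scene [ 0.5795 -0.2733  0.064 ] [ 0.5693 -0.0949  0.064 ] 3.260567205540582
arm scene sides [np.float64(1.8737024060574428), np.float64(2.3322862228245995)] ends [np.float64(1.7119295648405028), np.float64(-2.233773077355579)]
pre 0.08730779069887262
```

```bash
python3 - <<'E'
from h import *
import pickle
s,c=pickle.load(open("w5.pkl","rb"));ax=np.array([.578,-.1845])
def rep(n,p):
    v=p[:2]-ax;print(n,p,np.linalg.norm(v),np.degrees(np.arctan2(v[1],v[0])))
for z in(.055,.062):
  for n,u in dict(b1=(231,134.5),b2=(243,126.5),b3=(354,149.5),b4=(361.5,162)).items(): rep(n,unproj(c,u,z,s))
s4,c4=pickle.load(open("w4.pkl","rb"))
crop("pics/o_wrist.png","pics/p1.png",185,240,220,275,10,1.8)
crop("pics/o_scene.png","pics/p2.png",270,320,290,330,12,1.8)
crop("pics/o_side.png","pics/p3.png",395,440,245,290,12,1.3)
crop("pics/m_scene.png","pics/p4.png",270,320,290,330,12,1.8)
E
```

```text
b1 [ 0.4924 -0.2961  0.055 ] 0.14060038661348948 -127.48879882915064
b2 [ 0.4755 -0.2794  0.055 ] 0.13972469863767006 -137.20327338980323
b3 [ 0.4679 -0.0973  0.055 ] 0.14049900686395236 141.62649931029418
b4 [ 0.4846 -0.0796  0.055 ] 0.14047122361797668 131.70161268834826
b1 [ 0.4916 -0.2941  0.062 ] 0.1395778911459434 -128.25044300010367
b2 [ 0.4749 -0.2777  0.062 ] 0.1390103739061347 -137.881884740091
b3 [ 0.4674 -0.0983  0.062 ] 0.14022774010859756 142.0797719404282
b4 [ 0.4838 -0.0809  0.062 ] 0.13998436755502033 132.27857997477128
```

View pics/p1.png

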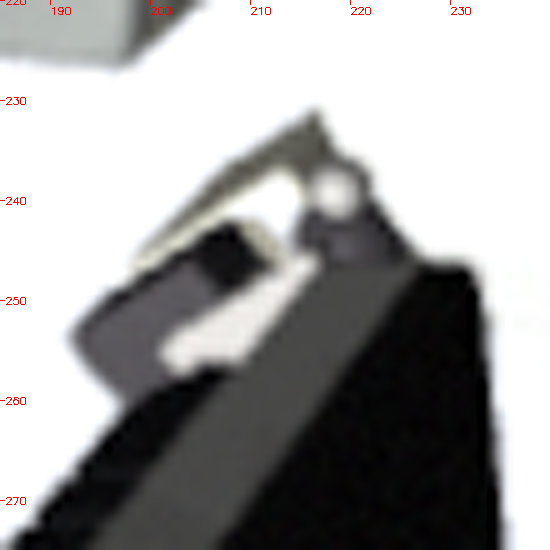

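View pics/p2.png

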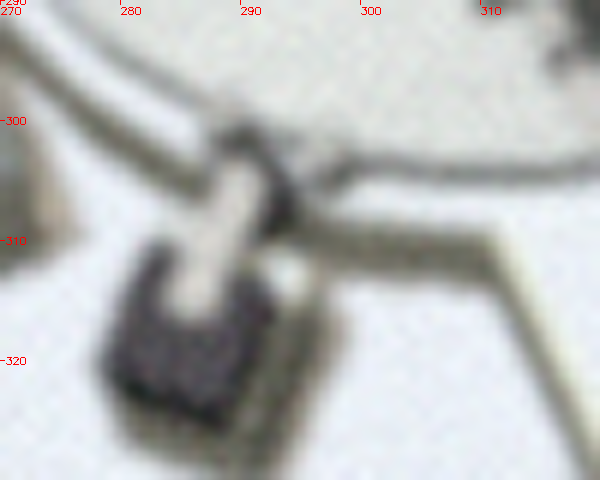

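View pics/p4.png

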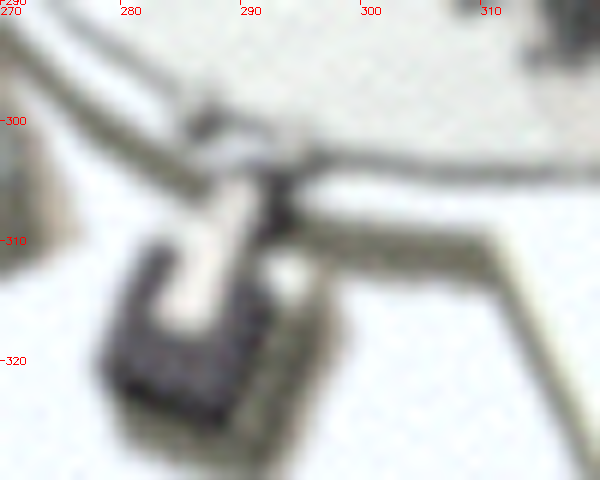

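The roller now sits pushed in between the two balls at scene (290,302); before release it was riding outward on one at (289,305). The table and head angles also agree within about 1°, so the table is clicked home. The arm is clear of everything, so I'm handing in.

```bash
python3 - <<'E'
from workcell import arm
print(arm.hand_in());print(arm.state()["t"])
E
```

```text
the job is handed in; nothing more can be done
None
the job is handed in; nothing more can be done
```

The tall canister is standing upright and fully down in the nest, and the turntable is clicked home with it under the test head. I handed the job in at about 20.5 s of the 67 s allowed.

**What I did**
- I lifted the canister out of the bin and lowered it between the cheeks. It touched down with its foot at 62 mm, the height of the nest floor.
- I released it, gripped the crank and turned the table about 103° clockwise.
- When I let go, the spring drew the table the last 3° back into the click, and I raised the arm clear.

**Last checks**
- **Canister:** it showed upright in the nest and under the head.
- **Click:** the roller had moved in between its two balls. The table measured 2.5–4.5° in world axes from several features, and the head 0.5–3.3°, so they agree to about 1–2° at this picture resolution.
- **Other things:** the short canister showed still in the bin. The other things I could see in the last pictures appeared where they started, but I did not measure them again.
- **Force:** the wrist read no load before I handed in. The largest reading I saw was about 11 N, while turning the crank.

**What disagreed with the task text**
- The text says the canister's 50 mm side lies along the bin. The pictures and the jaw opening (63 mm) both showed the 64 mm side there.
- My first grip was therefore already the one the nest needs, so I did not use the mat.

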